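Set the timing stand: wheel mark to the top, sensor arm to the red tab

ROBOT

A 6-joint arm with a two-finger parallel gripper is mounted at the origin on a cart in front of the work surface, level with it; the furniture and walls round the work are solid. World frame = base frame: x ahead of the robot, y to its left, z up, the work surface at z = 0. Lengths are in mm, angles in rad, forces in N, time in s.
With the tool pointing down it reaches from about 300 to 775 mm from the base axis. Payload 14.6 kg.
Tool frame: the origin (TCP) lies midway between the tips of the shut fingers; the grasp point (between the pads) lies 19 mm behind it; z points along the fingers, y is the direction in which the jaws open and shut (so a half turn about z gives the same grasp; the last joint's range is limited). The gripper opens to 94 mm and grips with 3 to 60 N. Pads are 16 mm wide; open, the fingers measure 119 mm over their backs; the gripper's body (75 mm by 177 mm) begins 78 mm behind the grasp point.
Start: joints at [-1.3, 0.3, 1.521, -0, 1.321, -0.067], TCP at [182.269, -518.91, 205.446] pointing down, gripper open.
Joint ranges: [-3.03, 3.03], [-0.79, 2.21], [0.23, 2.52], [-1.04, 4.18], [0, 3.07], [-2.55, 2.55]. Speed limits (rad/s): [2.22, 2.22, 2.57, 3.14, 3.14, 3.14].

INTERFACE

Orientations are given as [roll, pitch, yaw] about the fixed x, y, z axes, in that order (R = Rz(yaw) Ry(pitch) Rx(roll)).
In Python, from cell import manip gives the robot as it stands.
- The arm moves only by the tool play_rows, never from a script. Its argument "commands" is a list of rows, each an object of numbers: "x", "y", "z": the shift along the tool's x, y, z in m; "wx", "wy", "wz": the turn, a rotation vector about the tool's x, y, z in degrees; "grip": the opening, from 0 (shut) to 1 (fully open). In form: [{"x": .., "y": .., "z": .., "wx": .., "wy": .., "wz": .., "grip": ..}, ...]. A call has 1 to 20 rows; each row shifts and turns the commanded pose from where the row before left it, along the tool's axes as they then stand; what a row does not reach is not made up. A row lasts 1/8 s, in which the tool goes at most 62.5 mm and 10.7 degrees, less where a joint would pass 70% of its speed; a pose out of reach is approached as far as the arm can. A call is refused whole if a number of a shift passes 0.0625 or a number of a turn 10.7, either way. A call with a gripper value outside its range is refused whole. The fingers move at their own pace and stop on an object; "squeeze" is the grip in N (left out, the last holds). Time passes only in rows, so rows that do not move let the fingers close. It gives the time, the measured TCP pose, the force and the opening at its end, in the units of the state.
- manip.read_state(): the state, without advancing time (a new reading comes with each control period).
- manip.camera(name): name is "scene" or "top" or "wrist"; returns (picture, depth): 420x560x3 uint8, red, green, blue; 420x560 float32, mm along the optical axis (not along the pixel's ray), 0 where there is no reading.
- manip.camera_info(name): a dict with "intrinsics" (3x3 intrinsics, pixels), "camera_from_world" (4x4, takes a point from world to camera coordinates); the wrist camera has in their place "tool_from_camera" (4x4, takes a point from camera to tool coordinates, whose origin is the TCP and whose axes are the flange's). Camera axes: x right, y up, looking along -z (the intrinsics and any distortion apply to the point x, -y, -z); pixel columns grow to the right and rows downward; lengths in mm; the calibration is good to about 2 mm. A picture is of the moment at which its call begins: read the wrist's pose just before it. camera_info takes no time and is no camera call.
- manip.sign_off(): hands the job in, once; it reports no verdict.
The state is a dict: "clock": time; "joints": joint angles; "qd": joint speeds; "effort": joint torques, N m; "eef_pos": TCP position; "eef_rot": TCP orientation; "wrist_force": force on the tool from outside, world axes, zero at the start; "moment": the same for the moment, N m; "finger_gap": finger opening in mm.
Only numpy, scipy, OpenCV 4.12 (cv2) and the standard library are available. Lean on these libraries where they do the work, as an engineer would, in place of code of your own. Each camera call takes 0.05 s, during which the arm holds its last target.

TASK

Make the timing stand ready: turn the black wheel until its white mark is at the top, right under the yellow pointer, and swing the friction-held sensor arm by its orange grip until it points exactly at the red tab on the scale. Take the wheel from the front with the tool tilted, because a clear guard covers it from above. Leave the red tab and the other things on the bench where they are.

Things in the scene. Friction and masses are not known exactly. Their poses are not given: they have to be found in the camera images.
- station: The timing stand, bolted down; dark base plate 195 x 240 x 12 mm. Origin: on the bench top under the shaft, mid-width. x points away from its front (front is -x, towards the robot, yawed up to 0.35 rad), y left, z up. One shaft runs along y, 115 mm up. In mm in this frame: wheel centre (0, 60, 115); sensor arm pivot (0, -79, 115); upright scale plate at y -63 to -57, reaching 95 from the shaft axis.
- wheel_centre (a point): Centre of the black wheel, a solid disc 140 mm in diameter, 28 mm wide, its axis along the stand's y; it can be pinched across its flat faces. It hangs between two bearing posts 14 mm thick, 34 mm to each side, 38 mm wide in x, ending 19 mm above the shaft: the rim is free at the front. It stays where it is left (0.12 N m friction).
- visor_front (a point): Middle of the lower front edge of the solid clear visor over the wheel, 220 mm up. From here the visor runs 142 mm back, 36 mm to each side, 12 mm thick, to a post behind the wheel. A gripper pointing straight down on the rim strikes it; leaning 36 to 45 degrees (fingers forward and down) it reaches the front of the rim. A yellow pointer under it ends 4 mm above the wheel's top.
- wheel_mark (a point): White stripe, 8 mm wide, across the wheel's rim and about 35 mm down both faces; this point is at the middle of the rim, 70 mm from the wheel's axis. Site z axis: from the wheel's centre out to the mark. The mark is behind the wheel at the start.
- wheel (a joint): Angle of the wheel (rad), 0 with the mark at the very top. It grows as the top of the wheel comes towards the stand's front (-x) and the front of the rim goes down; negative: mark behind the top. It turns freely more than a whole turn each way.
- orange_grip (a point): Centre of the sensor arm's orange grip, 155 mm from the pivot: 22 mm wide in the swing direction, 18 mm thick along the shaft axis (pinch here), 50 mm long. Site z axis: along the arm, away from the pivot. A brass barrel, 12 mm thick, 118 mm from the pivot, sticks out 28 mm from the arm's middle towards the wheel. Nothing stands above the arm.
- sensor_arm (a joint): Lean of the sensor arm (rad): 0 upright, positive leaning towards the stand's front (-x), range -0.6 to 1.1. It turns about the shaft axis and stays where it is released (about 0.35 N m friction, some 2 to 3 N at the grip).
- tab_tip (a point): Outer tip of the red tab, 7 mm wide, on the edge of the scale plate, 107 mm from the shaft axis; it marks the wanted lean. The tab lies next to the arm's path (the arm passes it freely). Site z axis points outwards from the shaft axis through the tab. Stiff: do not move it.
- target_tab (a joint): Lean of the red tab (rad), on the same scale as the sensor arm: the arm is right when its value equals this one.
- solvent_bottle_mid (a point): White bottle with blue cap, 62 mm in diameter, 122 mm high, standing; its centre. Bystander.
- red_case_mid (a point): Small red case 90 x 55 x 42 mm; its centre. Bystander.
- part_bin0_mid (a point): Open blue bin with pins, 113 x 93 x 50 mm; its centre. Bystander.
- tape_roll0_mid (a point): Yellow tape roll, 81 mm in diameter, 24 mm high, lying flat; its centre. Bystander.

How it is judged:
By the outcome, as a careful person would: the job done as asked, in the order asked, and still so for the second after the job is handed in, with the robot touching nothing.
It also fails if it takes over 70 s, if anything falls off the work surface, if the arm or the gripper's body presses on something with over 40 N, if the wrist force passes 120 N, or if a joint passes its speed limit or range.

## Working session

There is one attempt and no reset: what is moved stays moved. The work goes in short steps, Python scripts to look and compute and a tool call to move; the robot and the scene stay as the last step left them, time stands still between calls to the robot, and variables do not carry over. Pictures are saved under pics/ and viewed, and the job is handed in when it is done.

Besides the shell and the picture viewer there is one more tool, called after "Emit:" as name(argument=value, ...), one argument or row to a line, values as JSON. play_rows: Moves the arm, as the interface text tells. Its arguments: {"type":"object","properties":{"commands":{"type":"array"},"squeeze":{"type":"number"}},"required":["commands"]}

```bash
ls; mkdir -p pics; python3 - <<'E'
from cell import manip
import cv2
print(manip.read_state())
for n in ("scene","top"):
    p,d=manip.camera(n); cv2.imwrite(f"pics/{n}0.png",p[:,:,::-1])
    print(n,manip.camera_info(n))
    import numpy as np; np.save(f"{n}0.npy",d)
print(manip.camera_info("wrist"))
E
```

```text
pics
{'clock': 0.0, 'joints': array([-1.29958648e+00,  3.00491464e-01,  1.52157201e+00,  5.31793829e-06,
        1.32071465e+00, -6.66048015e-02]), 'qd': array([ 0.00103805, -0.00026383,  0.00054879, -0.00062669, -0.00063253,
       -0.00025686]), 'effort': array([ 6.62401508e-04, -5.31803763e+01, -3.52739775e+01,  7.08385091e-02,
        2.43275869e-02, -9.21829610e-05]), 'eef_pos': array([ 182.2096208 , -518.66156243,  204.87900388]), 'eef_rot': array([-3.14041015e+00, -8.40391913e-05,  3.37813274e-01]), 'wrist_force': array([ 0.36391006,  0.60570625, -0.07059113]), 'moment': array([ 0.00070254, -0.05871341, -0.00809989]), 'finger_gap': 93.98988333771553}
scene {'intrinsics': array([[535.05447012,   0.        , 273.54619309],
       [  0.        , 535.05447012, 208.0630003 ],
       [  0.        ,   0.        ,   1.        ]]), 'camera_from_world': array([[ 6.69809869e-01, -7.42473031e-01,  9.40948591e-03,
        -3.09028351e+02],
       [ 5.79103909e-01,  5.30276695e-01,  6.19229593e-01,
        -3.45861093e+02],
       [-4.64750904e-01, -4.09317022e-01,  7.85153598e-01,
        
[... 473 characters left out ...]
    [-1.67386072e-01,  3.42008271e-04,  9.85891366e-01,
        -1.53126705e+03],
       [ 0.00000000e+00,  0.00000000e+00,  0.00000000e+00,
         1.00000000e+00]])}
{'intrinsics': array([[307.87223381,   0.        , 281.58748169],
       [  0.        , 307.87223381, 207.65844199],
       [  0.        ,   0.        ,   1.        ]]), 'tool_from_camera': array([[ 2.61722826e-04,  9.72371078e-01,  2.33440396e-01,
         6.80567794e+01],
       [ 9.99999876e-01, -1.55783605e-04, -4.72254689e-04,
         3.31559104e-02],
       [-4.22840615e-04,  2.33440491e-01, -9.72370998e-01,
        -1.78741187e+02],
       [ 0.00000000e+00,  0.00000000e+00,  0.00000000e+00,
         1.00000000e+00]])}
```

View pics/scene0.png

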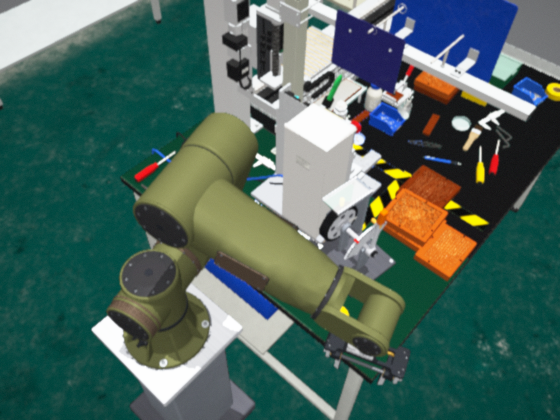

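View pics/top0.png

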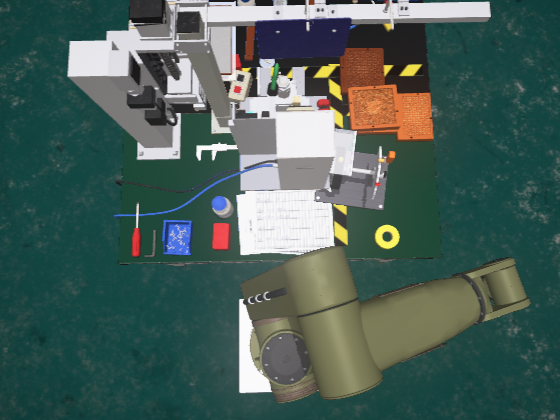

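The top view shows the stand around (355,175), with a tall grey column directly to its left at (305,145). The arm's orange grip is near (391,155). The scene view shows the wheel at (342,222). I'll enlarge both.

```bash
python3 - <<'E'
import cv2
a=cv2.imread("pics/scene0.png"); b=cv2.imread("pics/top0.png")
cv2.imwrite("pics/s0c.png",cv2.resize(a[150:290,270:420],None,fx=5,fy=4.2,interpolation=cv2.INTER_CUBIC)[:600])
cv2.imwrite("pics/s0c.png",cv2.resize(a[160:280,290:410],(600,600),interpolation=cv2.INTER_CUBIC))
cv2.imwrite("pics/t0c.png",cv2.resize(b[120:220,300:410],(660,600),interpolation=cv2.INTER_CUBIC))
E
```

```text
(no output)
```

View pics/s0c.png

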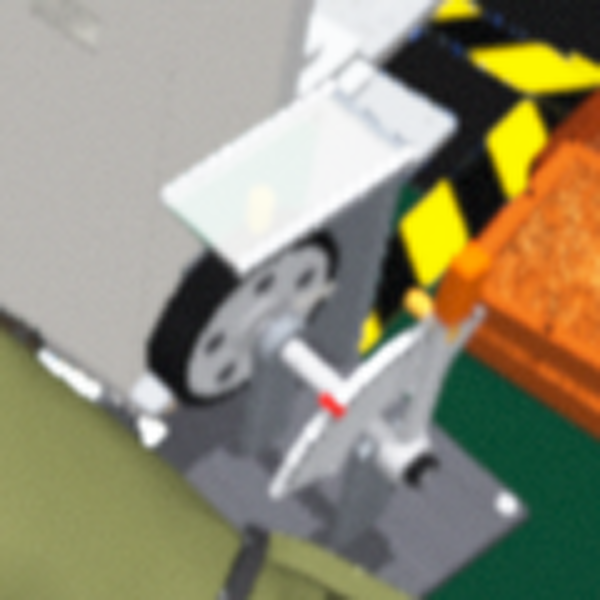

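View pics/t0c.png

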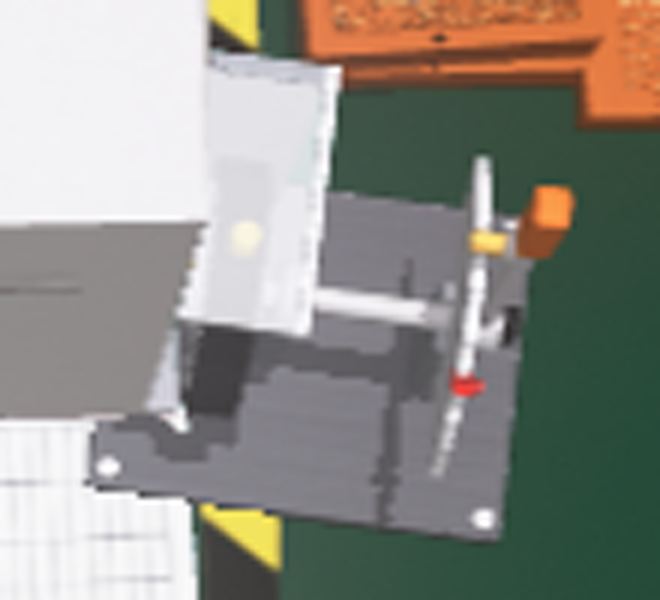

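```bash
cat > h.py <<'E'
import numpy as np, cv2
from cell import manip
def ray(name,u,v,info=None):
    i=manip.camera_info(name);K=i['intrinsics'];T=i['camera_from_world']
    d=np.array([(u-K[0,2])/K[0,0],-(v-K[1,2])/K[1,1],-1.])
    R=T[:3,:3];return -R.T@T[:3,3],R.T@d
def atz(name,u,v,z):
    o,d=ray(name,u,v);return o+d*(z-o[2])/d[2]
def atd(name,u,v,depth):
    o,d=ray(name,u,v);return o+d*depth
def proj(name,P):
    i=manip.camera_info(name);K=i['intrinsics'];T=i['camera_from_world']
    c=T[:3,:3]@np.asarray(P)+T[:3,3]
    return np.array([K[0,0]*c[0]/-c[2]+K[0,2],K[1,1]*-c[1]/-c[2]+K[1,2]])
E
python3 - <<'E'
from h import *
np.set_printoptions(precision=1,suppress=True)
c=lambda u,v:(300+u/6-.4,120+v/6-.4)
s=lambda u,v:(290+u/5-.4,160+v/5-.4)
for n,p,z in [("scrFL",(107,467),13),("scrFR",(484,518),13),("cFL",(88,487),12),("cFR",(501,541),12),("cBR",(528,215),12),("visFR",(307,335),232),("visBR",(340,68),232),("shaft1",(315,300),115),("shaft2",(425,312),115)]:
    print(n,atz("top",*c(*p),z))
for n,p,z in [("scrFR",(508,505),13),("cFR",(525,515),12),("visFR",(240,272),220),("visFL",(163,195),226),("visBR",(458,125),232)]:
    print(n,atz("scene",*s(*p),z))
d=np.load("top0.npy")
for n,(u,v) in dict(towertop=(305,125),towerfront=(300,175),towertop2=(330,115),tower3=(325,150),tower4=(332,170),bottle=(220,203),b2=(380,100)).items(): print(n,atd("top",u,v,d[v,u]))
d=np.load("scene0.npy")
for n,(u,v) in dict(tw=(320,140),tw2=(300,190),arm=(230,200)).items(): print(n,atd("scene",u,v,d[v,u]))
E
```

```text
scrFL [ 484.2 -110.2   13. ]
scrFR [ 450.3 -324.8   13. ]
cFL [472.9 -99.   12. ]
cFR [ 436.9 -334.    12. ]
cBR [ 628.9 -359.9   12. ]
visFR [ 508.2 -198.9  232. ]
visBR [ 646.4 -221.2  232. ]
shaft1 [ 555.  -219.6  115. ]
shaft2 [ 547.1 -278.8  115. ]
scrFR [ 621.8 -354.    13. ]
cFR [ 623.5 -365.9   12. ]
visFR [ 513.6 -197.7  220. ]
visFL [ 524.1 -131.9  226. ]
visBR [ 680.6 -230.4  232. ]
towertop [596.8 -58.9 434.8]
towerfront [511.  -47.1 238.4]
towertop2 [ 622.4 -124.5  435.3]
tower3 [ 528.  -108.3  437.4]
tower4 [ 526.6 -143.6  229.5]
bottle [451.6 208.1 124. ]
b2 [ 816.8 -335.2   53.8]
tw [534.9 -94.5 431.3]
tw2 [510.1 -59.2 218.9]
arm [ 112.6 -194.9  644.9]
```

```bash
cat >> h.py <<'E'
yaw=-0.147; O=np.array([554.,-231.,0.])
Rs=np.array([[np.cos(yaw),-np.sin(yaw),0],[np.sin(yaw),np.cos(yaw),0],[0,0,1]])
def toS(P): return (np.asarray(P)-O)@Rs
def toW(P): return np.asarray(P)@Rs.T+O
def cloud(name,d):
    i=manip.camera_info(name);K=i['intrinsics'];T=i['camera_from_world']
    v,u=np.indices(d.shape); c=np.stack([(u-K[0,2])/K[0,0]*d,-(v-K[1,2])/K[1,1]*d,-d],-1)
    return (c-T[:3,3])@T[:3,:3]
E
python3 - <<'E'
from h import *
np.set_printoptions(precision=0,suppress=True,linewidth=160)
for n in("top","scene"):
    d=np.load(n+"0.npy");P=cloud(n,d);S=toS(P)
    m=(d>0)&(S[...,1]>40)&(S[...,1]<300)&(S[...,0]>-140)&(S[...,0]<150)&(S[...,2]>20)
    q=P[m]; 
    for z0 in range(0,520,40):
        k=q[(q[:,2]>=z0)&(q[:,2]<z0+40)]
        if len(k)>5: print(n,z0,len(k),"x",np.percentile(k[:,0],[2,10,50,90]),"y",np.percentile(k[:,1],[2,10,50,90]))
d=np.load("top0.npy");P=cloud("top",d)
for v in range(100,215,8): print(v,[tuple(P[v,u].round().astype(int)) for u in (285,300,312,320,326,330,334)])
E
```

```text
top 0 480 x [511. 512. 544. 618.] y [-150. -132.   41.   65.]
top 40 186 x [510. 511. 512. 635.] y [-140. -113.  -11.   57.]
top 80 198 x [496. 510. 512. 636.] y [-156. -128.  -26.   49.]
top 120 291 x [495. 500. 512. 635.] y [-174. -165.  -55.   49.]
top 160 240 x [509. 511. 512. 636.] y [-177. -167.  -61.   41.]
top 200 895 x [511. 512. 575. 641.] y [-198. -189. -165.   -8.]
top 240 257 x [510. 511. 512. 719.] y [-128. -111.  -22.   12.]
top 280 415 x [510. 511. 618. 735.] y [-126. -100.  -22.   20.]
top 320 325 x [510. 511. 512. 736.] y [-127. -107.  -10.   45.]
top 360 564 x [511. 511. 620. 716.] y [-126.  -99.   20.   38.]
top 400 3306 x [511. 518. 579. 638.] y [-131. -119.  -57.    8.]
top 440 60 x [516. 540. 731. 739.] y [-122. -101.   11.   19.]
scene 0 342 x [510. 511. 518. 557.] y [-195. -150.   24.   68.]
scene 40 384 x [508. 509. 512. 561.] y [-200. -188.  -91.   -8.]
scene 80 517 x [494. 507. 513. 605.] y [-199. -195. -119.  -15.]
scene 120 734 x [496. 505. 513. 604.] y [-198. -194. -134.  -19.]
scene 160 538 x [508. 510. 514. 551.] y [-195. -187. -116.  -18.]
scene 200 
[... 4742 characters left out ...]
0)), (np.int64(488), np.int64(-167), np.int64(13))]
204 [(np.int64(465), np.int64(2), np.int64(5)), (np.int64(463), np.int64(-50), np.int64(8)), (np.int64(462), np.int64(-91), np.int64(12)), (np.int64(461), np.int64(-118), np.int64(13)), (np.int64(462), np.int64(-140), np.int64(4)), (np.int64(460), np.int64(-153), np.int64(13)), (np.int64(462), np.int64(-167), np.int64(2))]
212 [(np.int64(437), np.int64(2), np.int64(5)), (np.int64(435), np.int64(-49), np.int64(10)), (np.int64(434), np.int64(-90), np.int64(12)), (np.int64(434), np.int64(-118), np.int64(9)), (np.int64(433), np.int64(-138), np.int64(9)), (np.int64(434), np.int64(-152), np.int64(6)), (np.int64(434), np.int64(-167), np.int64(0))]
```

```bash
cat >> h.py <<'E'
def wheelpt(a,r=70,y=46): # angle a>0 to front
    return toW([-r*np.sin(a),y,115+r*np.cos(a)])
def draw(name,img,s,off,pts,col=(0,255,0)):
    for P in pts:
        p=(proj(name,P)-off+.5)*s
        cv2.circle(img,(int(p[0]),int(p[1])),2,col,-1)
E
cat > ov.py <<'E'
from h import *
a=cv2.imread("pics/scene0.png"); b=cv2.imread("pics/top0.png")
A=cv2.resize(a[160:280,290:410],(600,600),interpolation=cv2.INTER_CUBIC)
B=cv2.resize(b[120:220,300:410],(660,600),interpolation=cv2.INTER_CUBIC)
pts=[wheelpt(t) for t in np.radians(range(0,360,15))]
f=np.array([-50,24,220.]);vis=[toW([-50,24,220]),toW([-50,96,220]),toW([92,24,232]),toW([92,96,232]),toW([-50,24,232])]
base=[toW([x,y,12]) for x in(-100,95) for y in(-120,120)]
sh=[toW([0,y,115]) for y in(46,-57,-79,0)]
for n,I,s,o in(("scene",A,5,(290,160)),("top",B,6,(300,120))):
    draw(n,I,s,o,pts,(0,0,255));draw(n,I,s,o,vis,(255,0,0));draw(n,I,s,o,base,(0,255,0));draw(n,I,s,o,sh,(255,0,255))
    draw(n,I,s,o,[wheelpt(0),wheelpt(-np.pi/2)],(0,255,255))
cv2.imwrite("pics/ov_s.png",A);cv2.imwrite("pics/ov_t.png",B)
E
python3 ov.py
```

```text
(no output)
```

View pics/ov_s.png

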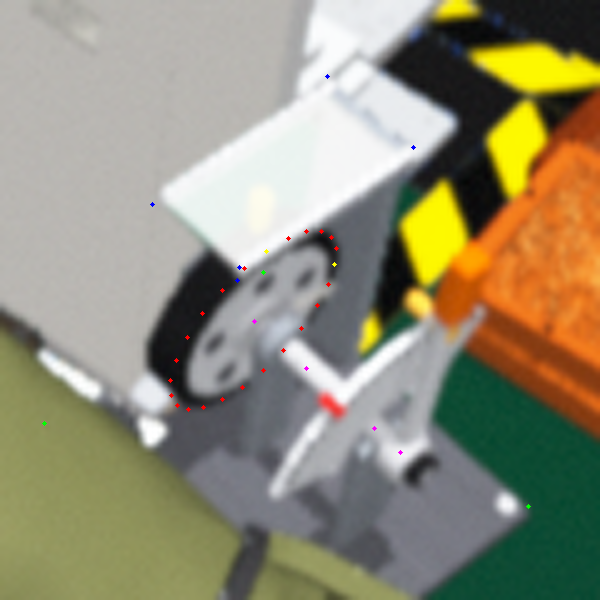

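View pics/ov_t.png

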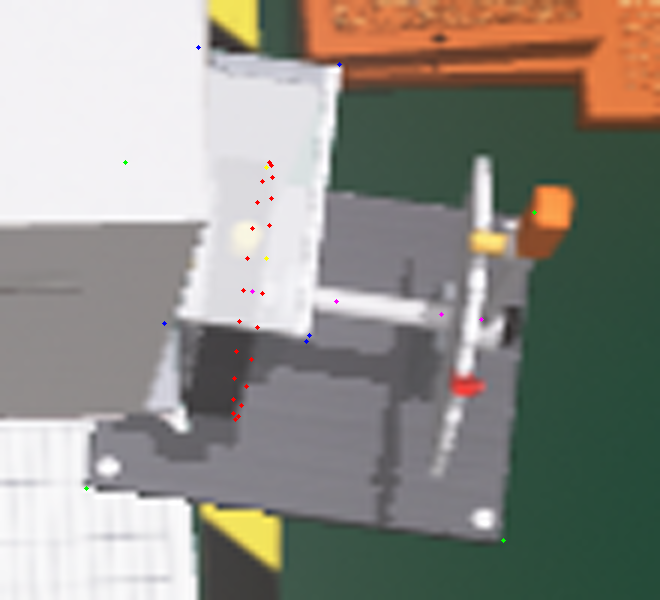

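Emit:
play_rows(
  commands=[
    {"wz": 9.27, "grip": 0.6},
    {"wz": 9.27, "grip": 0.6},
    {"wz": 9.27, "grip": 0.6},
    {"x": 0.018, "y": -0.04, "z": -0.001},
    {"x": 0.018, "y": -0.04, "z": -0.001},
    {"x": 0.018, "y": -0.04, "z": -0.001},
    {"x": 0.018, "y": -0.04, "z": -0.001},
    {"x": 0.018, "y": -0.04, "z": -0.001},
    {"x": 0.018, "y": -0.04, "z": -0.001},
    {"x": 0.018, "y": -0.04, "z": -0.001},
    {"x": 0.018, "y": -0.04, "z": -0.001},
    {"x": 0.018, "y": -0.04, "z": -0.001},
    {"x": 0.018, "y": -0.04, "z": -0.001},
    {"wy": 9},
    {"wy": 9},
    {"wy": 9},
    {"wy": 9},
    {"wy": 9},
    {},
  ],
)

```text
$.commands[0]: bad value
```

Emit:
play_rows(
  commands=[
    {"x": 0, "y": 0, "z": 0, "wx": 0, "wy": 0, "wz": 9.27, "grip": 0.6},
    {"x": 0, "y": 0, "z": 0, "wx": 0, "wy": 0, "wz": 9.27, "grip": 0.6},
    {"x": 0, "y": 0, "z": 0, "wx": 0, "wy": 0, "wz": 9.27, "grip": 0.6},
    {"x": 0.018, "y": -0.04, "z": -0.001, "wx": 0, "wy": 0, "wz": 0, "grip": 0.6},
    {"x": 0.018, "y": -0.04, "z": -0.001, "wx": 0, "wy": 0, "wz": 0, "grip": 0.6},
    {"x": 0.018, "y": -0.04, "z": -0.001, "wx": 0, "wy": 0, "wz": 0, "grip": 0.6},
    {"x": 0.018, "y": -0.04, "z": -0.001, "wx": 0, "wy": 0, "wz": 0, "grip": 0.6},
    {"x": 0.018, "y": -0.04, "z": -0.001, "wx": 0, "wy": 0, "wz": 0, "grip": 0.6},
    {"x": 0.018, "y": -0.04, "z": -0.001, "wx": 0, "wy": 0, "wz": 0, "grip": 0.6},
    {"x": 0.018, "y": -0.04, "z": -0.001, "wx": 0, "wy": 0, "wz": 0, "grip": 0.6},
    {"x": 0.018, "y": -0.04, "z": -0.001, "wx": 0, "wy": 0, "wz": 0, "grip": 0.6},
    {"x": 0.018, "y": -0.04, "z": -0.001, "wx": 0, "wy": 0, "wz": 0, "grip": 0.6},
    {"x": 0.018, "y": -0.04, "z": -0.001, "wx": 0, "wy": 0, "wz": 0, "grip": 0.6},
    {"x": 0, "y": 0, "z": 0, "wx": 0, "wy": 9, "wz": 0, "grip": 0.6},
    {"x": 0, "y": 0, "z": 0, "wx": 0, "wy": 9, "wz": 0, "grip": 0.6},
    {"x": 0, "y": 0, "z": 0, "wx": 0, "wy": 9, "wz": 0, "grip": 0.6},
    {"x": 0, "y": 0, "z": 0, "wx": 0, "wy": 9, "wz": 0, "grip": 0.6},
    {"x": 0, "y": 0, "z": 0, "wx": 0, "wy": 9, "wz": 0, "grip": 0.6},
  ],
)

```text
clock: 2.35
eef_pos: [419.0, -149.6, 215.7]
eef_rot: [3.141, -0.783, -0.147]
wrist_force: [1.1, 1.0, -0.8]
finger_gap: 56.4
```

```bash
cat >> h.py <<'E'
from scipy.spatial.transform import Rotation as Ro
def pose():
    s=manip.read_state();r=s['eef_rot']
    return np.array(s['eef_pos']),Ro.from_euler('xyz',r).as_matrix(),s
def winfo():
    i=manip.camera_info("wrist");p,R,s=pose();T=i['tool_from_camera']
    return i['intrinsics'],R@T[:3,:3],R@T[:3,3]+p
def wproj(W,P):
    K,R,o=W;c=R.T@(np.asarray(P)-o);return np.array([K[0,0]*c[0]/-c[2]+K[0,2],K[1,1]*-c[1]/-c[2]+K[1,2]])
def wray(W,u,v):
    K,R,o=W;return o,R@np.array([(u-K[0,2])/K[0,0],-(v-K[1,2])/K[1,1],-1.])
E
python3 - <<'E'
from h import *
import pickle
W=winfo();p,d=manip.camera("wrist");pickle.dump((W,d),open("w1.pkl","wb"));cv2.imwrite("pics/w1.png",p[:,:,::-1])
p2,_=manip.camera("scene");cv2.imwrite("pics/scene1.png",p2[:,:,::-1])
cv2.imwrite("pics/s1c.png",cv2.resize(np.ascontiguousarray(p2[160:280,290:410,::-1]),(600,600),interpolation=cv2.INTER_CUBIC))
print(pose()[2]['joints'])
E
```

```text
[-0.62731949 -0.32788903  2.3096798   0.6794778   0.54561783  0.61268577]
```

View pics/w1.png

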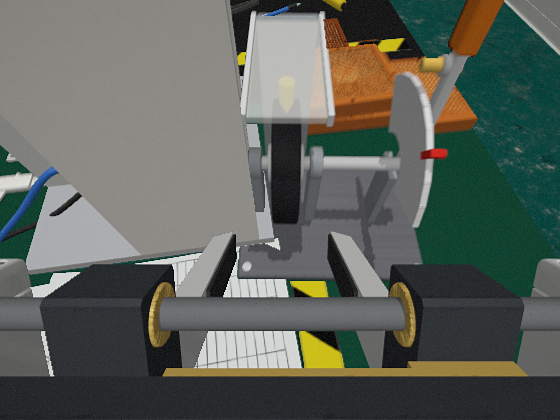

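View pics/scene1.png

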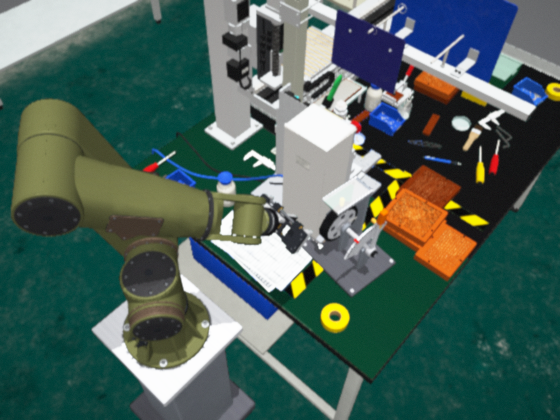

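Wrist view: wheel rim at u≈288, v 110–222; visor front edge from (245,120) to (330,123); red tab at (435,154). I'll overlay the stand model to refine the pose.

```bash
cat > ovw.py <<'E'
from h import *
import pickle,sys
def ov(pk,img,out,ang=None):
    W,d=pickle.load(open(pk,"rb"));I=cv2.imread(img);s=1.42
    I=cv2.resize(I,(795,596),interpolation=cv2.INTER_CUBIC)
    def D(pts,col):
        for P in pts:
            q=(wproj(W,P)+.5)*s
            if 0<q[0]<795 and 0<q[1]<596: cv2.circle(I,(int(q[0]),int(q[1])),2,col,-1)
    T=np.radians(range(0,130,10))
    D([wheelpt(t,70,y) for t in T for y in(46,74)],(0,0,255))
    D([toW([-50,y,z]) for y in(24,96) for z in(220,232)],(255,0,0))
    D([toW([-100,y,12]) for y in(-120,120)]+[toW([95,-120,12])],(0,255,0))
    D([toW([0,y,115]) for y in(46,-57,-79,0,-20,-40)],(255,0,255))
    D([toW([-95*np.sin(t),-57,115+95*np.cos(t)]) for t in np.radians(range(-90,130,15))],(255,255,0))
    cv2.imwrite(out,I)
ov(*sys.argv[1:4])
E
python3 ovw.py w1.pkl pics/w1.png pics/w1o.png
```

```text
(no output)
```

View pics/w1o.png

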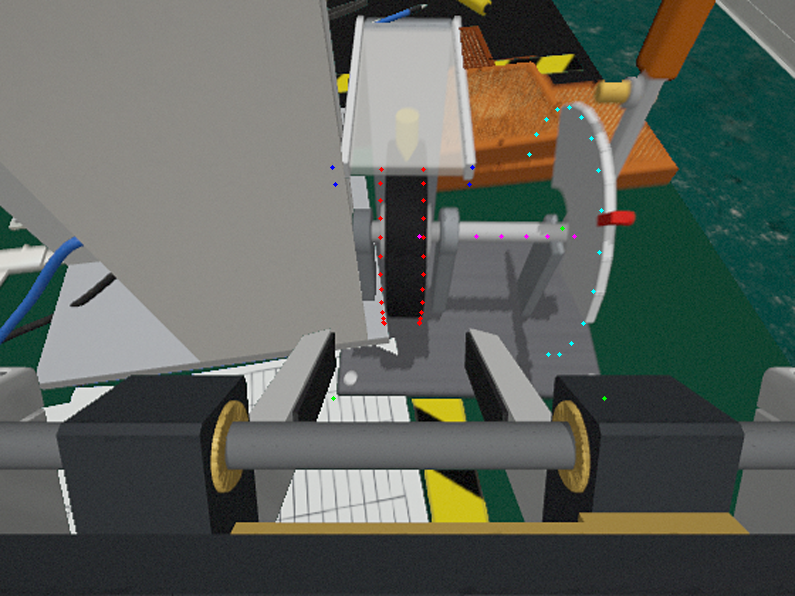

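View pics/s1c.png

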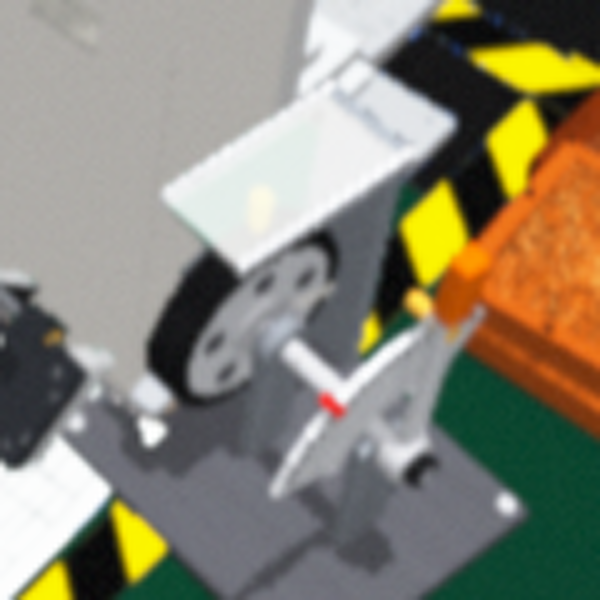

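```bash
python3 - <<'E'
import cv2
I=cv2.imread("pics/w1.png")
cv2.imwrite("pics/w1a.png",cv2.resize(I[90:290,230:450],(792,600*200*792//(220*600*200)*1 if 0 else 600),interpolation=cv2.INTER_CUBIC)) if 0 else cv2.imwrite("pics/w1a.png",cv2.resize(I[100:290,235:435],(600,570),interpolation=cv2.INTER_CUBIC))
E
```

```text
(no output)
```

View pics/w1a.png

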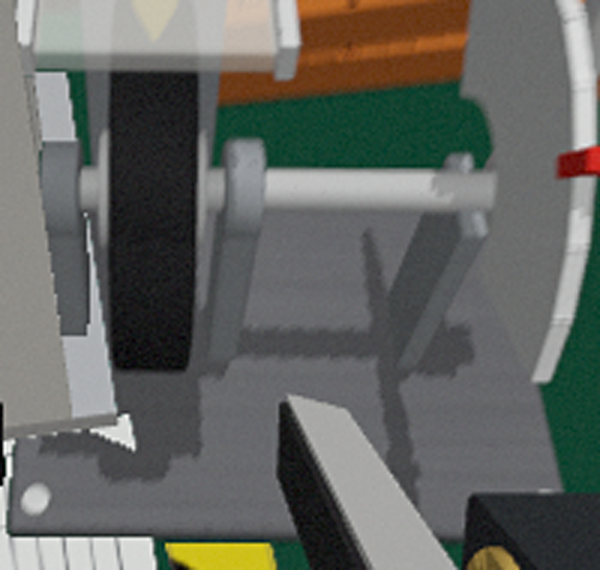

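```bash
cat > fit.py <<'E'
from h import *
import h,pickle
from scipy.optimize import least_squares
W,_=pickle.load(open("w1.pkl","rb"))
c=lambda u,v:np.array((300+u/6-.4,120+v/6-.4)); s=lambda u,v:np.array((290+u/5-.4,160+v/5-.4)); w=lambda u,v:np.array((235+u/3-.3,100+v/3-.3))
def res(q,full=False):
    x,y,ya,b=q[:4];dz=0
    R=np.array([[np.cos(ya),-np.sin(ya),0],[np.sin(ya),np.cos(ya),0],[0,0,1]])
    S=lambda P:R@np.array(P,float)+[x,y,0]
    pw=lambda P:wproj(W,P)
    r=[]
    r+=list(pw(S([b,120,12]))-w(10,532))
    # shaft: line at u
    p1,p2=pw(S([0,30,115])),pw(S([0,-50,115]));o=w(350,188);t=(o[0]-p1[0])/(p2[0]-p1[0]);r.append((p1+t*(p2-p1)-o)[1])
    # rim center
    a=pw(S([-70*np.sin(.8),60,115+70*np.cos(.8)]));r.append(a[0]-w(154,0)[0])
    a=pw(S([-70*np.sin(1.9),60,115+70*np.cos(1.9)]));r.append(a[0]-w(151.5,0)[0])
    r.append(max(pw(S([-70*np.sin(k),60,115+70*np.cos(k)]))[1] for k in np.arange(1.4,2.6,.05))-w(0,370)[1])
    r+=list(pw(S([-50,60,220]))-w(163,73))
    pt=lambda P:proj("top",P)
    for P,o in(([b,120,12],(88,487)),([b,-120,12],(501,541))): r+=list(pt(S(P))-c(*o))
    p1,p2=pt(S([0,20,115])),pt(S([0,-60,115]))
    for o in(c(330,301),c(420,311)):
        t=(o[0]-p1[0])/(p2[0]-p1[0]);r.append((p1+t*(p2-p1)-o)[1])
    r+=list((proj("scene",S([b+195,-120,12]))-s(525,515))*1)
    p1,p2=proj("scene",S([0,20,115])),proj("scene",S([0,-60,115]))
    o=s(312,362);n=(p2-p1)[::-1]*[1,-1];n/=np.linalg.norm(n);r.append((o-p1)@n)
    return np.array(r)
f=least_squares(res,[554,-231,-.147,-100],loss="soft_l1")
np.set_printoptions(precision=3,suppress=True)
print(f.x);print(res(f.x).round(1))
E
python3 fit.py
```

```text
[ 557.596 -236.543   -0.169 -103.309]
[-1.1  0.4  0.6  0.8  0.4 -0.2 -1.1  0.1  0.5 -0.9  1.   0.4 -1.4 -0.9
  1.9 -0.1  0.4]
```

```bash
sed -i 's/^yaw=.*/yaw=-0.166; O=np.array([558.,-235.8,0.])/' h.py; python3 - <<'E'
from h import *
import pickle
np.set_printoptions(precision=1,suppress=True,linewidth=160)
W,d=pickle.load(open("w1.pkl","rb"));print("cam",W[2])
w=lambda u,v:np.array((235+u/3-.3,100+v/3-.3))
for u,v in((20,0),(46,220),(72,420),(115,410),(80,240)):
    o,r=wray(W,*w(u,v));print(u,v,o+r*(511-o[0])/r[0])
# depth cloud of wrist
K,R,o=W
vv,uu=np.indices(d.shape);c=np.stack([(uu-K[0,2])/K[0,0]*d,-(vv-K[1,2])/K[1,1]*d,-d],-1);P=c@R.T+o
for v in (110,130,150,165,180,195,210,225,235):
    print(v,[tuple(int(a) for a in P[v,u]) for u in (225,236,244,248,252,256,260,266,285,300,305,313)])
E
```

```text
cam [ 341.8 -137.8  389.8]
20 0 [ 511. -136.  253.]
46 220 [ 511.  -134.9  174.5]
72 420 [ 511.  -134.    39.1]
115 410 [ 511.  -152.3   43.1]
80 240 [ 511.  -144.3  162.9]
110 [(513, -123, 244), (514, -131, 241), (526, -136, 231), (528, -139, 229), (527, -142, 229), (526, -145, 229), (526, -148, 229), (525, -153, 229), (522, -167, 230), (522, -178, 229), (521, -182, 229), (520, -188, 229)]
130 [(514, -120, 224), (513, -129, 224), (627, -133, 113), (706, -138, 35), (707, -144, 34), (706, -150, 34), (740, -158, 0), (649, -162, 87), (550, -172, 182), (640, -207, 89), (640, -214, 89), (714, -247, 12)]
150 [(514, -117, 203), (514, -126, 202), (513, -132, 201), (576, -135, 132), (574, -139, 133), (574, -143, 133), (575, -148, 131), (648, -160, 49), (532, -169, 175), (563, -191, 137), (682, -228, 0), (565, -206, 133)]
165 [(514, -114, 185), (514, -123, 183), (513, -130, 183), (515, -134, 180), (558, -137, 127), (557, -141, 127), (559, -146, 124), (563, -153, 118), (520, -167, 167), (549, -188, 129), (556, -196, 119), (547, -202, 128)]
180 [(514, -111, 164), (513, -121, 163), (513, -128, 16
[... 310 characters left out ...]
(503, -165, 144), (587, -201, 12), (556, -200, 57), (543, -206, 76)]
210 [(513, -103, 114), (514, -114, 110), (515, -123, 107), (513, -127, 108), (513, -131, 107), (553, -135, 40), (553, -140, 39), (556, -148, 33), (498, -164, 124), (561, -197, 12), (545, -199, 38), (542, -209, 41)]
225 [(513, -98, 82), (514, -110, 77), (513, -119, 77), (514, -124, 74), (513, -128, 75), (513, -133, 73), (533, -137, 34), (533, -145, 33), (541, -172, 12), (538, -193, 11), (537, -200, 10), (535, -210, 11)]
235 [(426, -116, 227), (514, -107, 53), (514, -117, 50), (514, -121, 49), (514, -126, 47), (514, -131, 46), (519, -136, 34), (518, -143, 33), (527, -170, 9), (522, -190, 11), (521, -196, 12), (520, -208, 10)]
```

```bash
python3 - <<'E'
from h import *
I=cv2.imread("pics/scene1.png");o=(325,195);s=12
A=cv2.resize(I[195:245,310+0:360],(600,600),interpolation=cv2.INTER_CUBIC);o=(310,195)
B=A.copy()
draw("scene",B,s,o,[wheelpt(t) for t in np.radians(range(-180,180,10))],(0,0,255))
draw("scene",B,s,o,[wheelpt(t,35) for t in np.radians(range(-180,180,10))],(0,255,0))
for t in (-90,0,90):draw("scene",B,s,o,[wheelpt(np.radians(t),r) for r in(35,40,50,60,70)],(255,255,0))
cv2.imwrite("pics/s1w.png",np.hstack([A[:,:400],B[:,:400]]))
E
```

```text
(no output)
```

View pics/s1w.png

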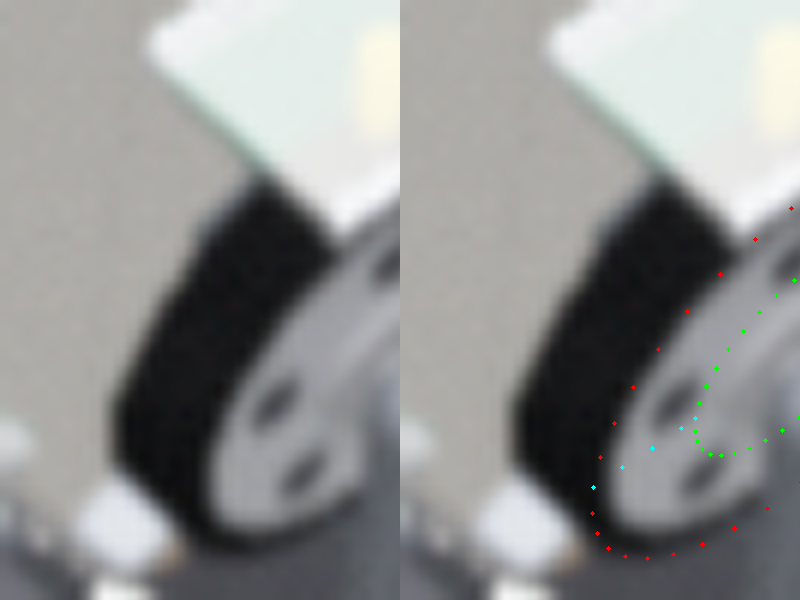

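```bash
python3 - <<'E'
from h import *
I=cv2.imread("pics/scene1.png");s=12;o=(332,200)
A=cv2.resize(I[200:248,332:364],None,fx=12,fy=12,interpolation=cv2.INTER_CUBIC)
B=A.copy();o=(331,199) 
draw("scene",B,s,(332-1.5,200),[wheelpt(t) for t in np.radians(range(-180,180,10))],(0,0,255))
for t in (-90,-100,-110,-120,0):draw("scene",B,s,(332-1.5,200),[wheelpt(np.radians(t),r) for r in(35,42,49,56,63,70)],(255,255,0))
cv2.imwrite("pics/s1w2.png",np.hstack([A,B]))
E
```

```text
(no output)
```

View pics/s1w2.png

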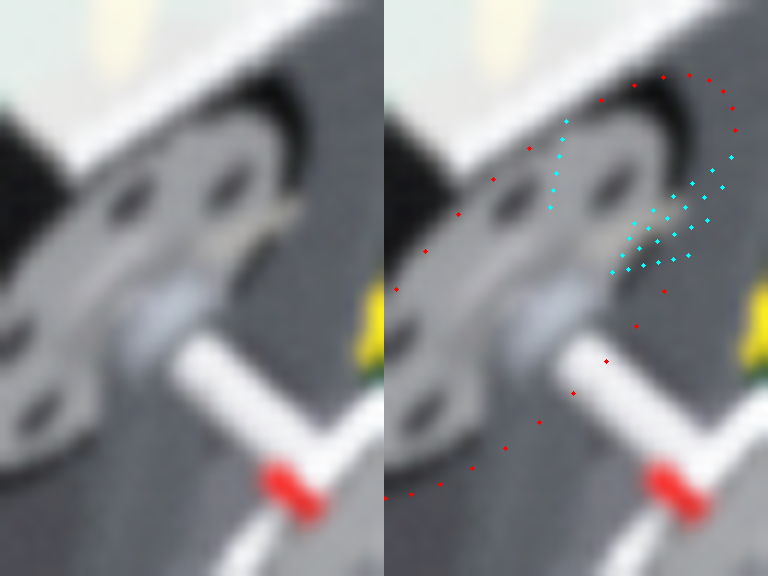

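```bash
cat >> h.py <<'E'
np.set_printoptions(precision=1,suppress=True,linewidth=160)
def Rt(lean,ya=None):
    ya=yaw if ya is None else ya
    t=np.radians(lean)
    return Ro.from_euler('z',ya).as_matrix()@Ro.from_euler('x',np.pi).as_matrix()@Ro.from_euler('y',t).as_matrix()
def delta(tcpS,lean,back=0,P=None,ya=None):
    """rotation first (wx,wy,wz deg in tool frame), then shift mm in the new tool frame"""
    p,R,s=pose();Rg=Rt(lean,ya);tgt=(toW(tcpS) if P is None else np.asarray(P,float))-Rg[:,2]*back
    rv=np.degrees(Ro.from_matrix(R.T@Rg).as_rotvec());sh=Rg.T@(tgt-p)
    print("tcp",p,"S",toS(p),"lean",np.degrees(np.arctan2(np.hypot(*R[:2,2]),-R[2,2])),"q",s['joints'],"F",s['wrist_force'],"gap",s['finger_gap'],"t",s['clock'])
    print("rot",rv,"shift",sh,"tgt",tgt)
def wt(phi,r): a=np.radians(phi);return [-r*np.sin(a),60,115+r*np.cos(a)]
E
python3 - <<'E'
from h import *
delta(wt(42,54),48,60)
delta(wt(42,54),48,0)
E
```

```text
tcp [ 417.9 -148.8  213.9] S [-152.5   62.7  213.9] lean 44.63600634994621 q [-0.6 -0.3  2.3  0.7  0.5  0.6] F [ 0.2 -0.3 -0.3] gap 56.51809247104882 t 2.45
rot [-0.9  3.4  0.7] shift [34.2  2.7 65.8] tgt [ 488.3 -163.3  195.3]
tcp [ 417.9 -148.8  213.9] S [-152.5   62.7  213.9] lean 44.63600634994621 q [-0.6 -0.3  2.3  0.7  0.5  0.6] F [ 0.2 -0.3 -0.3] gap 56.51809247104882 t 2.45
rot [-0.9  3.4  0.7] shift [ 34.2   2.7 125.8] tgt [ 532.3 -170.7  155.1]
```

Emit:
play_rows(
  commands=[
    {"x": 0, "y": 0, "z": 0, "wx": -0.9, "wy": 3.4, "wz": 0.7, "grip": 0.39},
    {"x": 0.0171, "y": 0.0013, "z": 0.03, "wx": 0, "wy": 0, "wz": 0, "grip": 0.39},
    {"x": 0.0171, "y": 0.0014, "z": 0.03, "wx": 0, "wy": 0, "wz": 0, "grip": 0.39},
    {"x": 0, "y": 0, "z": 0.005, "wx": 0, "wy": 0, "wz": 0, "grip": 0.39},
    {"x": 0, "y": 0, "z": 0, "wx": 0, "wy": 0, "wz": 0, "grip": 0.39},
  ],
)

```text
clock: 3.08
eef_pos: [489.2, -163.2, 196.9]
eef_rot: [-3.141, -0.836, -0.165]
wrist_force: [0.4, -0.8, 0.8]
finger_gap: 36.0
```

```bash
cat > snap.py <<'E'
from h import *
import pickle,sys
n=sys.argv[1]
W=winfo();p,d=manip.camera("wrist");pickle.dump((W,d),open(n+".pkl","wb"));cv2.imwrite(f"pics/{n}.png",p[:,:,::-1])
print(pose()[2])
E
python3 snap.py w2; python3 ovw.py w2.pkl pics/w2.png pics/w2o.png;python3 - <<'E'
from h import *
delta(wt(42,54),48,0)
E
```

```text
{'clock': 3.125, 'joints': array([-0.5, -0.1,  2.2,  0.9,  0.4,  0.5]), 'qd': array([-0., -0.,  0.,  0., -0., -0.]), 'effort': array([  0.3, -24.3, -32.6,   0.6,  -0.9,   0. ]), 'eef_pos': array([ 489. , -163.4,  197.3]), 'eef_rot': array([ 3.1, -0.8, -0.2]), 'wrist_force': array([0.2, 0.3, 0.2]), 'moment': array([ 0.1,  0.3, -0. ]), 'finger_gap': 36.78015391546488}
tcp [ 489.  -163.4  197.3] S [-80.   60.  197.3] lean 47.92684605194214 q [-0.5 -0.1  2.2  0.9  0.4  0.5] F [0.2 0.3 0.2] gap 36.78015391546488 t 3.125
rot [-0.   0.1  0.1] shift [-2.   0.  60.9] tgt [ 532.3 -170.7  155.1]
```

View pics/w2o.png

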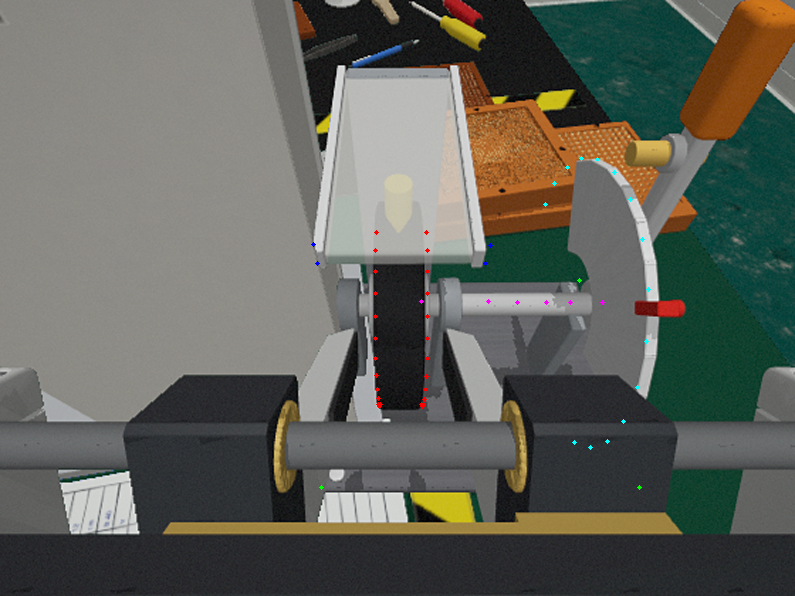

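Emit:
play_rows(
  commands=[
    {"x": -0.001, "y": 0, "z": 0.02, "wx": 0, "wy": 0, "wz": 0, "grip": 0.39},
    {"x": -0.001, "y": 0, "z": 0.02, "wx": 0, "wy": 0, "wz": 0, "grip": 0.39},
    {"x": 0, "y": 0, "z": 0.02, "wx": 0, "wy": 0, "wz": 0, "grip": 0.39},
    {"x": 0, "y": 0, "z": 0, "wx": 0, "wy": 0, "wz": 0, "grip": 0.39},
    {"x": 0, "y": 0, "z": 0, "wx": 0, "wy": 0, "wz": 0, "grip": 0.2},
    {"x": 0, "y": 0, "z": 0, "wx": 0, "wy": 0, "wz": 0, "grip": 0.2},
    {"x": 0, "y": 0, "z": 0, "wx": 0, "wy": 0, "wz": 0, "grip": 0.2},
  ],
  squeeze=15,
)

```text
clock: 4.0
eef_pos: [531.5, -169.6, 156.3]
eef_rot: [-3.141, -0.838, -0.164]
wrist_force: [3.8, 7.5, -1.3]
finger_gap: 27.9
```

```bash
python3 - <<'E'
from h import *
delta(wt(42,54),48,0)
print(pose()[2]['joints'].round(3),pose()[2]['moment'])
E
```

```text
tcp [ 531.5 -169.6  156.3] S [-37.1  60.9 156.3] lean 48.01210268080142 q [-0.5  0.1  2.2  1.2  0.3  0.2] F [ 3.8  7.5 -1.3] gap 27.938564788292297 t 4.0
rot [-0.1 -0.   0.1] shift [-0.3  0.9  1.5] tgt [ 532.3 -170.7  155.1]
[-0.5  0.1  2.2  1.2  0.3  0.2] [1.1 0.1 1.2]
```

Emit:
play_rows(
  commands=[
    {"x": -0.0048, "y": 0, "z": -0.0003, "wx": 0, "wy": 5, "wz": 0, "grip": 0.2},
    {"x": -0.0048, "y": 0, "z": -0.0003, "wx": 0, "wy": 5, "wz": 0, "grip": 0.2},
    {"x": -0.0048, "y": 0, "z": -0.0003, "wx": 0, "wy": 5, "wz": 0, "grip": 0.2},
    {"x": -0.0048, "y": 0, "z": -0.0003, "wx": 0, "wy": 5, "wz": 0, "grip": 0.2},
  ],
)

```text
clock: 4.5
eef_pos: [524.8, -165.2, 146.7]
eef_rot: [-3.103, -1.066, -0.183]
wrist_force: [14.7, -31.8, -11.2]
finger_gap: 33.7
```

```bash
cat > st.py <<'E'
from h import *
p,R,s=pose();S=toS(p)
print("S",S,"phi",np.degrees(np.arctan2(-S[0],S[2]-115)),"r",np.hypot(S[0],S[2]-115),"lean",np.degrees(np.arctan2(np.hypot(*R[:2,2]),-R[2,2])),"F",s['wrist_force'],"gap",s['finger_gap'],"t",s['clock'],"q",s['joints'].round(2).tolist(),"yaw",np.arctan2(R[1,2],R[0,2]).round(3))
E
python3 st.py
```

```text
S [-44.4  64.1 146.7] phi 54.45749112279599 r 54.53641407702219 lean 61.1036639955141 F [ 14.7 -31.8 -11.2] gap 33.69002445737681 t 4.5 q [-0.54, 0.13, 2.3, 2.27, 0.47, -0.94] yaw -0.139
```

Emit:
play_rows(
  commands=[
    {"x": 0, "y": 0, "z": 0, "wx": 0, "wy": 0, "wz": 0, "grip": 0.2},
    {"x": 0, "y": 0, "z": 0, "wx": 0, "wy": 0, "wz": 0, "grip": 0.2},
  ],
)

```text
clock: 4.75
eef_pos: [524.0, -164.6, 144.9]
eef_rot: [-3.098, -1.06, -0.187]
wrist_force: [-17.8, -27.2, 7.0]
finger_gap: 34.5
```

```bash
python3 st.py
```

```text
S [-45.3  64.6 144.9] phi 56.58256380815937 r 54.29109289009183 lean 60.771641220701945 F [-17.8 -27.2   7. ] gap 34.4855736438705 t 4.75 q [-0.54, 0.13, 2.3, 2.26, 0.46, -0.93] yaw -0.137
```

Emit:
play_rows(
  commands=[
    {"x": 0, "y": 0, "z": 0, "wx": 0, "wy": 0, "wz": 0, "grip": 0.4},
    {"x": 0, "y": 0, "z": 0, "wx": 0, "wy": 0, "wz": 0, "grip": 0.4},
  ],
)

```text
clock: 5.0
eef_pos: [524.2, -163.1, 144.9]
eef_rot: [-3.098, -1.061, -0.183]
wrist_force: [-14.4, -15.9, 6.8]
finger_gap: 37.9
```

```bash
python3 st.py; python3 -c "
from h import *
delta([-45,60.5,145],60)"; python3 snap.py w3
```

```text
S [-45.3  66.1 144.9] phi 56.555795364185876 r 54.31412063236213 lean 60.81082853523882 F [-14.4 -15.9   6.8] gap 37.92194352975974 t 5.0 q [-0.54, 0.13, 2.3, 2.26, 0.47, -0.93] yaw -0.134
tcp [ 524.2 -163.1  144.9] S [-45.3  66.1 144.9] lean 60.81082853523882 q [-0.5  0.1  2.3  2.3  0.5 -0.9] F [-14.4 -15.9   6.8] gap 37.92194352975974 t 5.0
rot [-1.6 -0.8 -0.5] shift [0.2 5.6 0.2] tgt [ 523.6 -168.7  145. ]
{'clock': 5.05, 'joints': array([-0.5,  0.1,  2.3,  2.3,  0.5, -0.9]), 'qd': array([ 0., -0., -0., -0., -0., -0.]), 'effort': array([ 11.3, -28.5, -23. ,  -1.2,   5.1,   0.1]), 'eef_pos': array([ 524.2, -163.1,  144.9]), 'eef_rot': array([-3.1, -1.1, -0.2]), 'wrist_force': array([-15.6, -15.4,   7.2]), 'moment': array([-1.8,  0.8, -3.4]), 'finger_gap': 37.511620788656394}
```

View pics/w3.png

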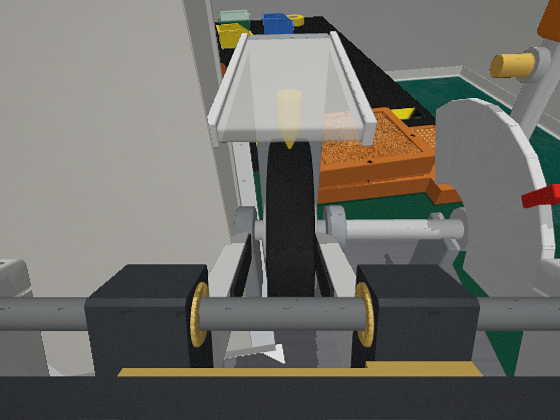

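Emit:
play_rows(
  commands=[
    {"x": 0, "y": 0.003, "z": 0, "wx": -0.8, "wy": -0.4, "wz": -0.3, "grip": 0.41},
    {"x": 0, "y": 0.0025, "z": 0, "wx": -0.8, "wy": -0.4, "wz": -0.3, "grip": 0.41},
    {"x": 0, "y": 0, "z": 0, "wx": 0, "wy": 0, "wz": 0, "grip": 0.41},
  ],
)

```text
clock: 5.42
eef_pos: [524.2, -166.1, 143.9]
eef_rot: [3.138, -1.047, -0.156]
wrist_force: [-0.4, -0.1, 0.0]
finger_gap: 38.6
```

```bash
python3 st.py; python3 -c "
from h import *
delta([-45,60.5,145],60)"
```

```text
S [-44.8  63.2 143.9] phi 57.14350431000716 r 53.35595548802493 lean 59.97514941113249 F [-0.4 -0.1  0. ] gap 38.64939500236632 t 5.425 q [-0.53, 0.12, 2.29, 2.29, 0.43, -0.96] yaw -0.16
tcp [ 524.2 -166.1  143.9] S [-44.8  63.2 143.9] lean 59.97514941113249 q [-0.5  0.1  2.3  2.3  0.4 -1. ] F [-0.4 -0.1  0. ] gap 38.64939500236632 t 5.425
rot [-0.3  0.   0.3] shift [ 0.8  2.7 -0.7] tgt [ 523.6 -168.7  145. ]
```

Forces are back to zero. I'll centre, regrip, and continue the stroke slowly (2.5° per row).

Emit:
play_rows(
  commands=[
    {"x": 0, "y": 0.0025, "z": 0, "wx": -0.3, "wy": 0, "wz": 0.3, "grip": 0.41},
    {"x": 0, "y": 0, "z": 0, "wx": 0, "wy": 0, "wz": 0, "grip": 0.2},
    {"x": 0, "y": 0, "z": 0, "wx": 0, "wy": 0, "wz": 0, "grip": 0.2},
    {"x": 0, "y": 0, "z": 0, "wx": 0, "wy": 0, "wz": 0, "grip": 0.2},
    {"x": -0.0024, "y": 0, "z": 0, "wx": 0, "wy": 2.5, "wz": 0, "grip": 0.2},
    {"x": -0.0024, "y": 0, "z": 0, "wx": 0, "wy": 2.5, "wz": 0, "grip": 0.2},
    {"x": -0.0024, "y": 0, "z": 0, "wx": 0, "wy": 2.5, "wz": 0, "grip": 0.2},
    {"x": -0.0024, "y": 0, "z": 0, "wx": 0, "wy": 2.5, "wz": 0, "grip": 0.2},
    {"x": 0, "y": 0, "z": 0, "wx": 0, "wy": 0, "wz": 0, "grip": 0.2},
  ],
  squeeze=15,
)

```text
clock: 6.55
eef_pos: [519.2, -167.7, 134.3]
eef_rot: [-3.138, -1.22, -0.169]
wrist_force: [-9.4, 5.4, 5.1]
finger_gap: 27.9
```

```bash
python3 st.py
```

```text
S [-49.5  60.8 134.3] phi 68.67439093552265 r 53.12721343486312 lean 69.9018247820558 F [-9.4  5.4  5.1] gap 27.852833412430712 t 6.55 q [-0.56, 0.24, 2.37, 2.57, 0.74, -1.27] yaw -0.165
```

Emit:
play_rows(
  commands=[
    {"x": -0.0024, "y": 0, "z": 0, "wx": 0, "wy": 2.5, "wz": 0, "grip": 0.2},
    {"x": -0.0024, "y": 0, "z": 0, "wx": 0, "wy": 2.5, "wz": 0, "grip": 0.2},
    {"x": -0.0024, "y": 0, "z": 0, "wx": 0, "wy": 2.5, "wz": 0, "grip": 0.2},
    {"x": -0.0024, "y": 0, "z": 0, "wx": 0, "wy": 2.5, "wz": 0, "grip": 0.2},
    {"x": 0, "y": 0, "z": 0, "wx": 0, "wy": 0, "wz": 0, "grip": 0.2},
  ],
)

```text
clock: 7.18
eef_pos: [516.6, -167.2, 124.8]
eef_rot: [-3.132, -1.393, -0.175]
wrist_force: [-7.7, 4.9, 3.3]
finger_gap: 28.2
```

```bash
python3 st.py; python3 - <<'E'
from h import *
p2,_=manip.camera("scene");cv2.imwrite("pics/scene2.png",p2[:,:,::-1])
cv2.imwrite("pics/s2w.png",cv2.resize(np.ascontiguousarray(p2[195:255,315:370,::-1]),None,fx=10,fy=10,interpolation=cv2.INTER_CUBIC))
E
```

```text
S [-52.1  60.8 124.8] phi 79.3547897420105 r 53.04329577585974 lean 79.82008390674655 F [-7.7  4.9  3.3] gap 28.201040179396244 t 7.175 q [-0.58, 0.42, 2.39, 2.68, 1.09, -1.42] yaw -0.165
```

View pics/s2w.png

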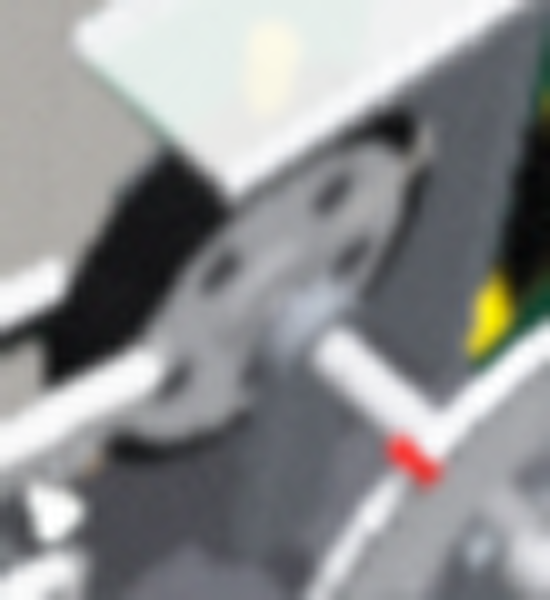

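Emit:
play_rows(
  commands=[
    {"x": -0.0024, "y": 0, "z": 0, "wx": 0, "wy": 2.5, "wz": 0, "grip": 0.2},
    {"x": -0.0024, "y": 0, "z": 0, "wx": 0, "wy": 2.5, "wz": 0, "grip": 0.2},
    {"x": -0.0024, "y": 0, "z": 0, "wx": 0, "wy": 2.5, "wz": 0, "grip": 0.2},
    {"x": -0.0024, "y": 0, "z": 0, "wx": 0, "wy": 2.5, "wz": 0, "grip": 0.2},
    {"x": 0, "y": 0, "z": 0, "wx": 0, "wy": 0, "wz": 0, "grip": 0.4},
    {"x": 0, "y": 0, "z": 0, "wx": 0, "wy": 0, "wz": 0, "grip": 0.4},
  ],
)

```text
clock: 7.98
eef_pos: [516.1, -167.7, 116.2]
eef_rot: [-2.878, -1.568, -0.43]
wrist_force: [-0.4, 0.1, 0.1]
finger_gap: 37.5
```

```bash
python3 st.py; python3 snap.py w4; python3 - <<'E'
from h import *
delta(wt(45,54),50,0)
E
```

```text
S [-52.5  60.3 116.2] phi 88.71642610974519 r 52.55987712040244 lean 89.85660940945374 F [-0.4  0.1  0.1] gap 37.464022556047915 t 7.975 q [-0.59, 0.62, 2.36, 2.71, 1.43, -1.51] yaw -0.166
{'clock': 8.025, 'joints': array([-0.6,  0.6,  2.4,  2.7,  1.4, -1.5]), 'qd': array([ 0., -0.,  0.,  0.,  0., -0.]), 'effort': array([ -0. , -39.6,  -4.7,   0.2,   2.6,   0. ]), 'eef_pos': array([ 516.1, -167.7,  116.4]), 'eef_rot': array([-2.9, -1.6, -0.4]), 'wrist_force': array([-0.7, -0.8, -0.9]), 'moment': array([ 0.1,  0.4, -0. ]), 'finger_gap': 37.38780786281613}
tcp [ 516.1 -167.7  116.4] S [-52.6  60.3 116.4] lean 89.89545918351908 q [-0.6  0.6  2.4  2.7  1.4 -1.5] F [-0.7 -0.8 -0.9] gap 37.38780786281613 t 8.025
rot [  0.  -39.9  -0. ] shift [ 37.4   0.3 -12.6] tgt [ 530.3 -170.3  153.2]
```

View pics/w4.png

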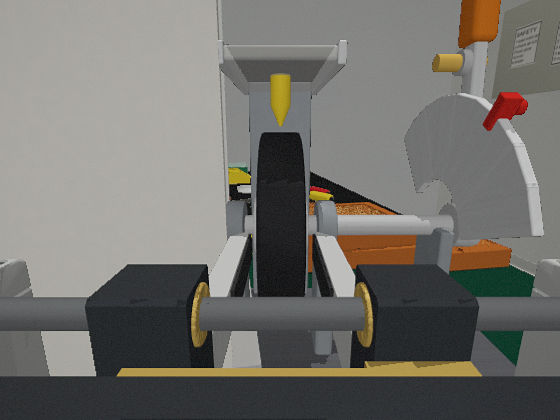

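Emit:
play_rows(
  commands=[
    {"x": 0.0037, "y": 0, "z": 0.0001, "wx": 0, "wy": -4, "wz": 0, "grip": 0.4},
    {"x": 0.0037, "y": 0, "z": 0.0001, "wx": 0, "wy": -4, "wz": 0, "grip": 0.4},
    {"x": 0.0037, "y": 0, "z": 0.0001, "wx": 0, "wy": -4, "wz": 0, "grip": 0.4},
    {"x": 0.0037, "y": 0, "z": 0.0001, "wx": 0, "wy": -4, "wz": 0, "grip": 0.4},
    {"x": 0.0037, "y": 0, "z": 0.0001, "wx": 0, "wy": -4, "wz": 0, "grip": 0.4},
    {"x": 0.0037, "y": 0, "z": 0.0001, "wx": 0, "wy": -4, "wz": 0, "grip": 0.4},
    {"x": 0.0018, "y": 0, "z": 0, "wx": 0, "wy": -2, "wz": 0, "grip": 0.4},
    {"x": 0.0018, "y": 0, "z": 0, "wx": 0, "wy": -2, "wz": 0, "grip": 0.4},
    {"x": 0.0018, "y": 0, "z": 0, "wx": 0, "wy": -2, "wz": 0, "grip": 0.4},
    {"x": 0.0018, "y": 0, "z": 0, "wx": 0, "wy": -2, "wz": 0, "grip": 0.4},
    {"x": 0.0018, "y": 0, "z": 0, "wx": 0, "wy": -2, "wz": 0, "grip": 0.4},
    {"x": 0, "y": 0, "z": 0, "wx": 0, "wy": 0, "wz": 0, "grip": 0.4},
  ],
)

```text
clock: 9.52
eef_pos: [524.6, -169.2, 146.8]
eef_rot: [3.14, -0.978, -0.166]
wrist_force: [0.3, -0.5, 0.0]
finger_gap: 37.5
```

```bash
python3 st.py
```

```text
S [-43.9  60.1 146.8] phi 54.06910783846479 r 54.23924969809281 lean 56.03029262654755 F [ 0.3 -0.5  0. ] gap 37.52624465992842 t 9.525 q [-0.52, 0.1, 2.26, 2.07, 0.33, -0.72] yaw -0.167
```

Emit:
play_rows(
  commands=[
    {"x": 0, "y": 0, "z": 0, "wx": 0, "wy": 0, "wz": 0, "grip": 0.2},
    {"x": 0, "y": 0, "z": 0, "wx": 0, "wy": 0, "wz": 0, "grip": 0.2},
    {"x": 0, "y": 0, "z": 0, "wx": 0, "wy": 0, "wz": 0, "grip": 0.2},
    {"x": -0.0019, "y": 0, "z": 0, "wx": 0, "wy": 2, "wz": 0, "grip": 0.2},
    {"x": -0.0019, "y": 0, "z": 0, "wx": 0, "wy": 2, "wz": 0, "grip": 0.2},
    {"x": -0.0019, "y": 0, "z": 0, "wx": 0, "wy": 2, "wz": 0, "grip": 0.2},
    {"x": -0.0019, "y": 0, "z": 0, "wx": 0, "wy": 2, "wz": 0, "grip": 0.2},
    {"x": -0.0031, "y": 0, "z": 0, "wx": 0, "wy": 3.25, "wz": 0, "grip": 0.2},
    {"x": -0.0031, "y": 0, "z": 0, "wx": 0, "wy": 3.25, "wz": 0, "grip": 0.2},
    {"x": -0.0031, "y": 0, "z": 0, "wx": 0, "wy": 3.25, "wz": 0, "grip": 0.2},
    {"x": -0.0031, "y": 0, "z": 0, "wx": 0, "wy": 3.25, "wz": 0, "grip": 0.2},
    {"x": -0.0031, "y": 0, "z": 0, "wx": 0, "wy": 3.25, "wz": 0, "grip": 0.2},
    {"x": -0.0031, "y": 0, "z": 0, "wx": 0, "wy": 3.25, "wz": 0, "grip": 0.2},
    {"x": -0.0031, "y": 0, "z": 0, "wx": 0, "wy": 3.25, "wz": 0, "grip": 0.2},
    {"x": -0.0031, "y": 0, "z": 0, "wx": 0, "wy": 3.25, "wz": 0, "grip": 0.2},
    {"x": 0, "y": 0, "z": 0, "wx": 0, "wy": 0, "wz": 0, "grip": 0.2},
  ],
  squeeze=15,
)

```text
clock: 11.52
eef_pos: [514.4, -166.9, 114.6]
eef_rot: [2.787, -1.57, 0.189]
wrist_force: [4.8, 5.3, 0.5]
finger_gap: 27.7
```

```bash
python3 st.py;python3 snap.py w5;python3 - <<'E'
from h import *
p2,_=manip.camera("scene");cv2.imwrite("pics/scene3.png",p2[:,:,::-1])
I=cv2.imread("pics/w5.png")
a=cv2.resize(np.ascontiguousarray(p2[195:255,315:370,::-1]),None,fx=7,fy=7,interpolation=cv2.INTER_CUBIC)
b=cv2.resize(I[40:210,210:350],(346,420),interpolation=cv2.INTER_CUBIC)
cv2.imwrite("pics/c5.png",np.hstack([a,b]))
E
```

```text
S [-54.4  60.7 114.6] phi 90.40854732563099 r 54.36479245894605 lean 89.95396206538749 F [4.8 5.3 0.5] gap 27.718070719296602 t 11.525 q [-0.59, 0.63, 2.37, 2.71, 1.44, -1.51] yaw -0.166
{'clock': 11.575, 'joints': array([-0.6,  0.6,  2.4,  2.7,  1.4, -1.5]), 'qd': array([ 0., -0.,  0.,  0., -0.,  0.]), 'effort': array([ -3.1, -38.7,  -3.9,   1.6,   2.9,  -0.1]), 'eef_pos': array([ 514.4, -166.9,  114.7]), 'eef_rot': array([ 2.9, -1.6,  0.1]), 'wrist_force': array([4. , 4.9, 0.5]), 'moment': array([0.1, 0.2, 1.1]), 'finger_gap': 27.9745007800082}
```

View pics/c5.png

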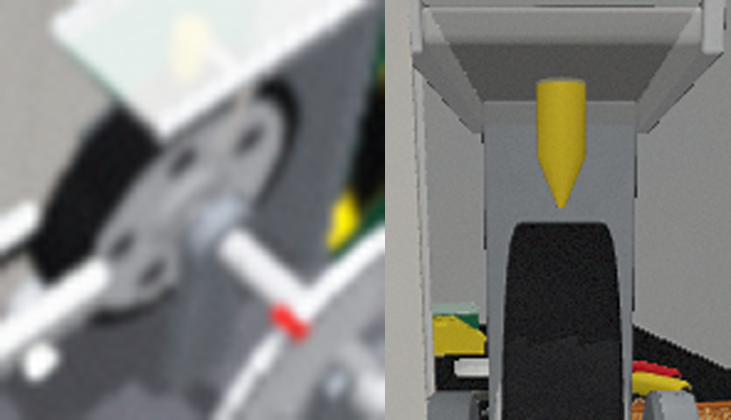

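```bash
python3 - <<'E'
from h import *
p,_=manip.camera("top");cv2.imwrite("pics/top1.png",p[:,:,::-1])
a=cv2.resize(np.ascontiguousarray(p[125:195,320:365,::-1]),None,fx=8,fy=8,interpolation=cv2.INTER_CUBIC)
p=cv2.imread("pics/scene3.png")
b=cv2.resize(p[195:240,330:365],None,fx=12,fy=12,interpolation=cv2.INTER_CUBIC);b2=b.copy()
for t in (0,-10,-20,-30,-40): draw("scene",b2,12,(330-1.7,195),[wheelpt(np.radians(t),r) for r in(35,42,49,56,63,70)],(0,0,255) if t%20 else (255,0,255))
cv2.imwrite("pics/t1c.png",a);cv2.imwrite("pics/s3c.png",np.hstack([b,b2])[:560])
E
```

```text
(no output)
```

View pics/t1c.png

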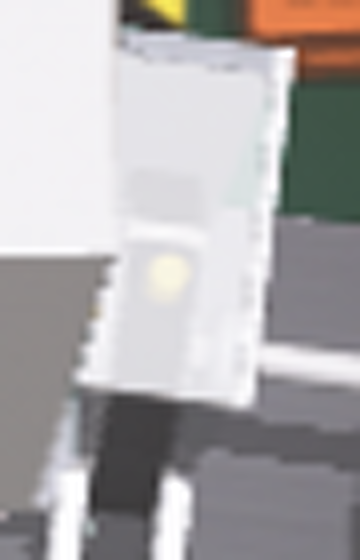

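View pics/s3c.png

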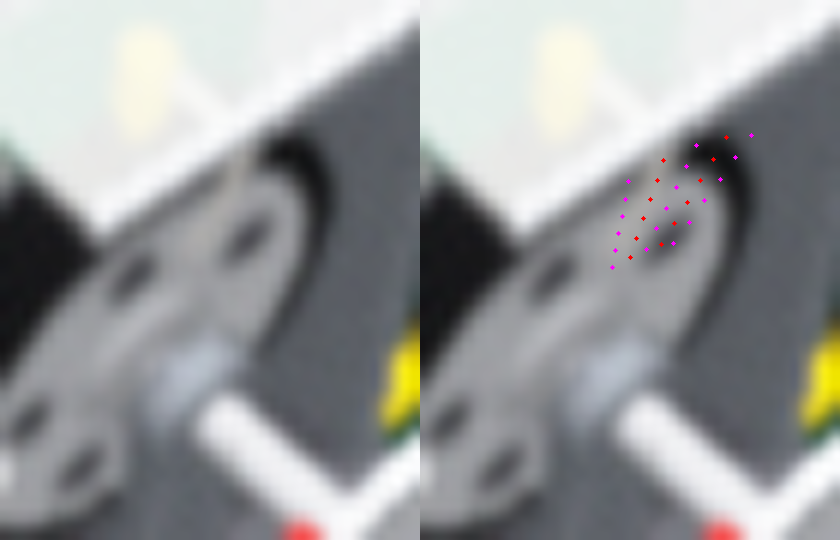

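```bash
python3 - <<'E'
from h import *
for t in (0,-5,-10,-15,-20,-25,-30,-35): print(t,proj("top",wheelpt(np.radians(t),70,60)),(proj("top",wheelpt(np.radians(t),70,60))-[320,125]+.5)*8)
print("ptr",(proj("top",toW([0,60,189]))-[320,125]+.5)*8)
E
```

```text
0 [341.  160.3] [171.7 286.7]
-5 [341.2 158.5] [173.6 271.8]
-10 [341.4 156.7] [175.4 257.5]
-15 [341.6 155. ] [177.  243.7]
-20 [341.8 153.3] [178.4 230.8]
-25 [342.  151.8] [179.7 218.6]
-30 [342.1 150.4] [180.7 207.5]
-35 [342.2 149.2] [181.5 197.3]
ptr [172.7 284. ]
```

Emit:
play_rows(
  commands=[
    {"x": 0, "y": 0, "z": 0, "wx": 0, "wy": 0, "wz": 0, "grip": 0.4},
    {"x": 0, "y": 0, "z": 0, "wx": 0, "wy": 0, "wz": 0, "grip": 0.4},
    {"x": 0.0038, "y": 0, "z": 0.0001, "wx": 0, "wy": -4, "wz": 0, "grip": 0.4},
    {"x": 0.0038, "y": 0, "z": 0.0001, "wx": 0, "wy": -4, "wz": 0, "grip": 0.4},
    {"x": 0.0038, "y": 0, "z": 0.0001, "wx": 0, "wy": -4, "wz": 0, "grip": 0.4},
    {"x": 0.0038, "y": 0, "z": 0.0001, "wx": 0, "wy": -4, "wz": 0, "grip": 0.4},
    {"x": 0.0038, "y": 0, "z": 0.0001, "wx": 0, "wy": -4, "wz": 0, "grip": 0.4},
    {"x": 0, "y": 0, "z": 0, "wx": 0, "wy": 0, "wz": 0, "grip": 0.4},
    {"x": 0, "y": 0, "z": 0, "wx": 0, "wy": 0, "wz": 0, "grip": 0.2},
    {"x": 0, "y": 0, "z": 0, "wx": 0, "wy": 0, "wz": 0, "grip": 0.2},
    {"x": 0, "y": 0, "z": 0, "wx": 0, "wy": 0, "wz": 0, "grip": 0.2},
    {"x": -0.0028, "y": 0, "z": 0, "wx": 0, "wy": 3, "wz": 0, "grip": 0.2},
    {"x": -0.0028, "y": 0, "z": 0, "wx": 0, "wy": 3, "wz": 0, "grip": 0.2},
    {"x": -0.0028, "y": 0, "z": 0, "wx": 0, "wy": 3, "wz": 0, "grip": 0.2},
    {"x": -0.0028, "y": 0, "z": 0, "wx": 0, "wy": 3, "wz": 0, "grip": 0.2},
    {"x": -0.0028, "y": 0, "z": 0, "wx": 0, "wy": 3, "wz": 0, "grip": 0.2},
    {"x": -0.0019, "y": 0, "z": 0, "wx": 0, "wy": 2, "wz": 0, "grip": 0.2},
    {"x": 0, "y": 0, "z": 0, "wx": 0, "wy": 0, "wz": 0, "grip": 0.2},
  ],
)

```text
clock: 13.92
eef_pos: [514.1, -166.8, 117.7]
eef_rot: [-3.126, -1.518, -0.181]
wrist_force: [5.6, 2.8, 0.0]
finger_gap: 27.9
```

```bash
python3 st.py;python3 snap.py w6;cat > look.py <<'E'
from h import *
import sys
n=sys.argv[1]
p,_=manip.camera("top");cv2.imwrite(f"pics/top_{n}.png",p[:,:,::-1])
a=cv2.resize(np.ascontiguousarray(p[125:195,320:365,::-1]),None,fx=8,fy=8,interpolation=cv2.INTER_CUBIC)
I=cv2.imread(f"pics/{n}.png")
b=cv2.resize(I[40:180,230:330],(400,560),interpolation=cv2.INTER_CUBIC)
cv2.imwrite(f"pics/c_{n}.png",np.hstack([a,b]))
E
python3 look.py w6
```

```text
S [-54.7  60.8 117.7] phi 87.15095798115667 r 54.79410634813263 lean 86.95533106405539 F [5.6 2.8 0. ] gap 27.89913130590393 t 13.925 q [-0.59, 0.57, 2.38, 2.7, 1.34, -1.49] yaw -0.165
{'clock': 13.975, 'joints': array([-0.6,  0.6,  2.4,  2.7,  1.3, -1.5]), 'qd': array([-0., -0.,  0., -0., -0.,  0.]), 'effort': array([ -2.6, -37.7,  -4.6,   1.3,   2.7,  -0. ]), 'eef_pos': array([ 514.1, -166.8,  117.8]), 'eef_rot': array([-3.1, -1.5, -0.2]), 'wrist_force': array([ 5.6,  2.3, -1. ]), 'moment': array([0.1, 0.2, 0.8]), 'finger_gap': 28.004771488904915}
```

View pics/c_w6.png

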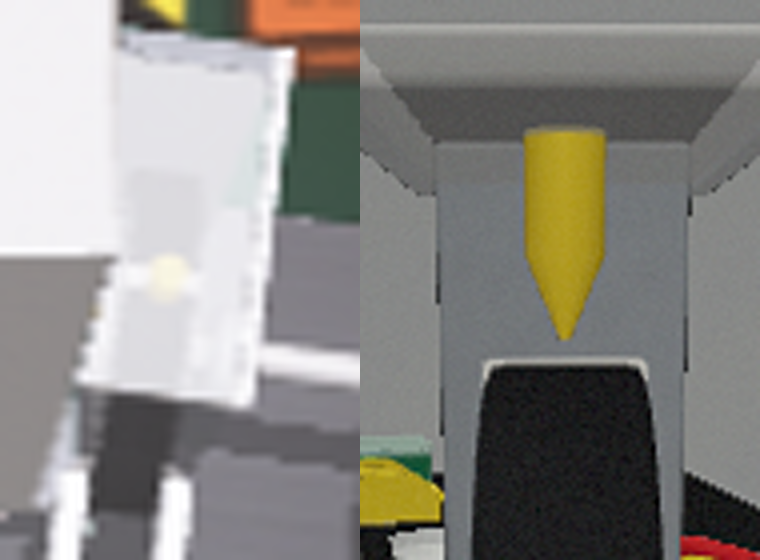

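```bash
python3 - <<'E'
from h import *
import pickle
for z in (189,200,210,220): print("ptr",z,(proj("top",toW([0,60,z]))-[320,125]+.5)*8)
W,d=pickle.load(open("w6.pkl","rb"));print("cam S",toS(W[2]))
w=lambda q:((q-[230,40]+.5)*4+[360,0])
for a in (6,4,2,0,-2): print(a,w(wproj(W,wheelpt(np.radians(a),70,60))))
for a in np.arange(8,-10,-1.): print(a,w(wproj(W,wheelpt(np.radians(a),70,60)))[1].round(1),end=' ')
print("tip",w(wproj(W,toW([0,60,189]))))
I=cv2.imread("pics/w6.png")
cv2.imwrite("pics/w6z.png",cv2.resize(I[115:150,255:305],None,fx=16,fy=16,interpolation=cv2.INTER_NEAREST))
for c in (270,275,280,285,290): print(c,I[120:140,c].sum(1)//3)
E
```

```text
ptr 189 [172.7 284. ]
ptr 200 [175.7 276.4]
ptr 210 [178.4 269.5]
ptr 220 [181.2 262.4]
cam S [-229.6   60.9  194.1]
6 [574.3 363.6]
4 [574.3 361.7]
2 [574.2 360.4]
0 [574.2 359.6]
-2 [574.1 359.3]
8.0 365.9 7.0 364.7 6.0 363.6 5.0 362.6 4.0 361.7 3.0 361.0 2.0 360.4 1.0 359.9 0.0 359.6 -1.0 359.4 -2.0 359.3 -3.0 359.3 -4.0 359.5 -5.0 359.7 -6.0 360.1 -7.0 360.6 -8.0 361.2 -9.0 361.9 tip [574.2 336.7]
270 [118 119 118 119 114 114 116 117 114 136 156  69  22  16  19  27  29  23  26  22]
275 [117 119 116 117 117 117 119 118 117 145 156  68  18  20  19  26  24  29  23  32]
280 [114 118 113 117 113 121 120 119 118 146 155  69  14  34  25  26  25  22  24  29]
285 [120 119 118 118 120 118 119 122 117 152 156  68   5  26  19  18  27  22  21  25]
290 [116 117 119 118 117 118 116 118 116 150 155  68  14  25  17  17  21  26  30  26]
```

View pics/w6z.png

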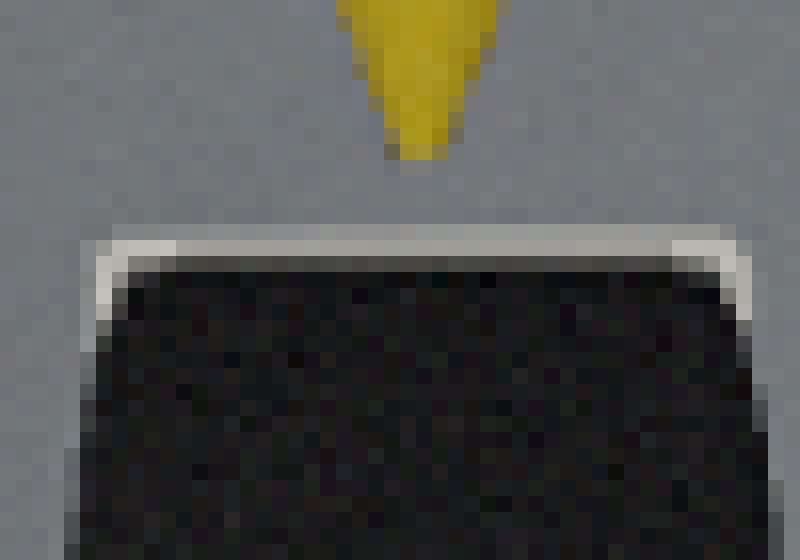

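Emit:
play_rows(
  commands=[
    {"x": 0, "y": 0, "z": 0, "wx": 0, "wy": 0, "wz": 0, "grip": 0.4},
    {"x": 0, "y": 0, "z": 0, "wx": 0, "wy": 0, "wz": 0, "grip": 0.4},
    {"x": 0, "y": 0, "z": -0.02, "wx": 0, "wy": 0, "wz": 0, "grip": 0.4},
    {"x": 0, "y": 0, "z": -0.02, "wx": 0, "wy": 0, "wz": 0, "grip": 0.4},
    {"x": 0.032, "y": 0, "z": 0, "wx": 0, "wy": 0, "wz": 0, "grip": 0.4},
    {"x": 0.032, "y": 0, "z": 0, "wx": 0, "wy": 0, "wz": 0, "grip": 0.4},
    {"x": 0.032, "y": 0, "z": 0, "wx": 0, "wy": 0, "wz": 0, "grip": 0.4},
    {"x": 0.032, "y": 0, "z": 0, "wx": 0, "wy": 0, "wz": 0, "grip": 0.4},
    {"x": 0, "y": 0, "z": 0, "wx": 0, "wy": 0, "wz": 0, "grip": 0.4},
  ],
)

```text
clock: 15.15
eef_pos: [481.4, -161.9, 251.2]
eef_rot: [3.107, -1.522, -0.132]
wrist_force: [0.5, -0.5, -0.4]
finger_gap: 37.7
```

```bash
python3 st.py;python3 snap.py w7; python3 - <<'E'
from h import *
import pickle
W,d=pickle.load(open("w7.pkl","rb"));print("cam S",toS(W[2]))
print(wproj(W,wheelpt(0,70,60)))
E
```

```text
S [-87.8  60.3 251.2] phi 32.800933718458516 r 162.00342746230393 lean 87.20417448953239 F [ 0.5 -0.5 -0.4] gap 37.6501433112038 t 15.15 q [-0.65, 0.01, 2.48, 2.54, 0.96, -1.22] yaw -0.167
{'clock': 15.2, 'joints': array([-0.6,  0. ,  2.5,  2.5,  1. , -1.2]), 'qd': array([-0. ,  0.1,  0. ,  0. ,  0. , -0. ]), 'effort': array([  0.1, -25.8, -23.2,   0.6,   2.2,   0.3]), 'eef_pos': array([ 481.2, -161.7,  249.4]), 'eef_rot': array([ 3.1, -1.5, -0.2]), 'wrist_force': array([ 0.5, -0.7,  0.1]), 'moment': array([ 0.1,  0.4, -0. ]), 'finger_gap': 37.5295819719872}
cam S [-263.    60.8  326.8]
[282.  273.4]
```

View pics/w7.png

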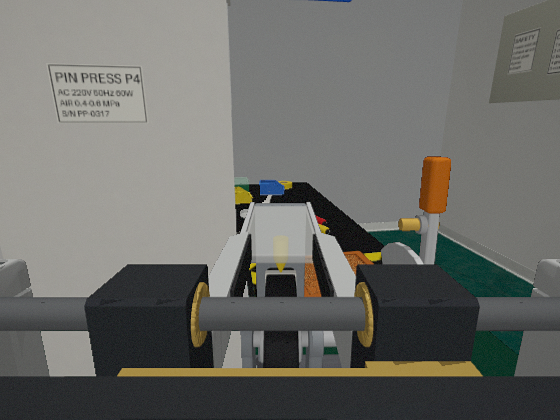

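```bash
cat > mk.py <<'E'
from h import *
import pickle,sys
n=sys.argv[1]
W,d=pickle.load(open(n+".pkl","rb"))
I=cv2.imread(f"pics/{n}.png");q=wproj(W,wheelpt(0,70,60));print("cam",toS(W[2]),q)
u0,v0=int(q[0])-25,int(q[1])-22;s=14
A=cv2.resize(I[v0:v0+40,u0:u0+50],None,fx=s,fy=s,interpolation=cv2.INTER_NEAREST)
for a in range(-15,16,5):
    for y in(46,74):
        p=(wproj(W,wheelpt(np.radians(a),70,y))-[u0,v0]+.5)*s;cv2.circle(A,(int(p[0]),int(p[1])),3,(0,0,255) if a else (0,255,0),-1)
p=(wproj(W,toW([0,60,189]))-[u0,v0]+.5)*s;cv2.circle(A,(int(p[0]),int(p[1])),3,(255,0,0),-1)
cv2.imwrite(f"pics/{n}z.png",A)
E
python3 mk.py w7
```

```text
cam [-263.    60.8  326.8] [282.  273.4]
```

View pics/w7z.png

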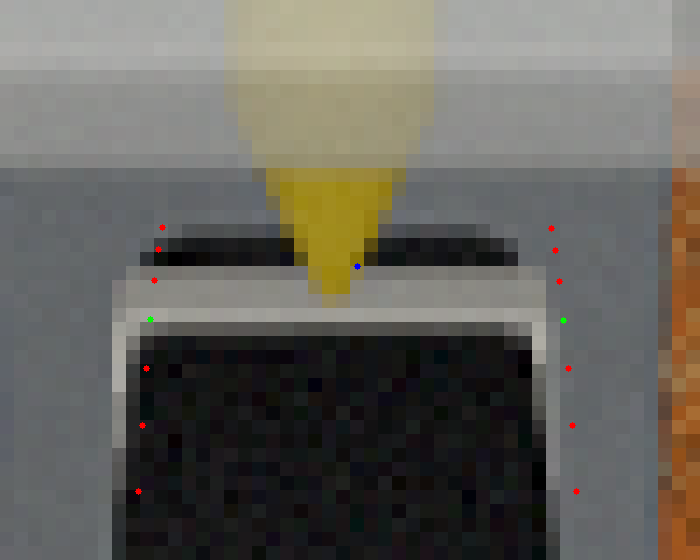

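```bash
python3 - <<'E'
from h import *
import pickle
W,d=pickle.load(open("w7.pkl","rb"))
f=lambda a,r=70:wproj(W,wheelpt(np.radians(a),r,60))[1]*14
s=min(f(a) for a in np.arange(-40,10,.5));print("sil",s)
for a in range(-20,8): print(a,round(f(a)-s,1),round(f(a,70.5)-s,1),end=' | ')
print("tip",wproj(W,toW([0,60,189]))[1]*14-s)
I=cv2.imread("pics/w7.png")
for c in (270,272,292,294): print(I[264:280,c].mean(1).round())
E
```

```text
sil 3713.7225327443434
-20 7.0 0.1 | -19 9.2 2.3 | -18 11.7 4.8 | -17 14.6 7.7 | -16 17.7 10.8 | -15 21.2 14.3 | -14 25.0 18.1 | -13 29.1 22.2 | -12 33.6 26.7 | -11 38.4 31.5 | -10 43.5 36.6 | -9 49.0 42.1 | -8 54.8 47.9 | -7 60.9 54.1 | -6 67.4 60.6 | -5 74.2 67.4 | -4 81.4 74.6 | -3 88.9 82.1 | -2 96.8 90.0 | -1 105.0 98.3 | 0 113.6 106.9 | 1 122.5 115.9 | 2 131.8 125.2 | 3 141.4 134.9 | 4 151.4 144.9 | 5 161.7 155.3 | 6 172.4 166.1 | 7 183.5 177.2 | tip 60.240380992460814
[100. 100. 103.  82.  26.   5. 117. 135. 136. 154.  87.  20.  13.  28.  18.  12.]
[105. 102. 108.  79.  27.  16. 118. 137. 135. 154.  87.  27.  18.  20.  20.  22.]
[102. 102. 104. 104.  43.  17. 117. 134. 133. 153.  74.  17.  20.  20.  12.  25.]
[104. 104. 103. 105. 104. 102. 127. 137. 134. 155. 119.  51.   6.   0.  19.  18.]
```

Emit:
play_rows(
  commands=[
    {"x": -0.032, "y": 0, "z": 0, "wx": 0, "wy": 0, "wz": 0, "grip": 0.4},
    {"x": -0.032, "y": 0, "z": 0, "wx": 0, "wy": 0, "wz": 0, "grip": 0.4},
    {"x": -0.032, "y": 0, "z": 0, "wx": 0, "wy": 0, "wz": 0, "grip": 0.4},
    {"x": -0.032, "y": 0, "z": 0, "wx": 0, "wy": 0, "wz": 0, "grip": 0.4},
    {"x": 0, "y": 0, "z": 0, "wx": 0, "wy": 0, "wz": 0, "grip": 0.4},
    {"x": 0, "y": 0, "z": 0, "wx": 0, "wy": 0, "wz": 0, "grip": 0.4},
  ],
)

```text
clock: 15.95
eef_pos: [474.5, -160.5, 121.0]
eef_rot: [-3.125, -1.517, -0.183]
wrist_force: [0.2, -0.1, 0.3]
finger_gap: 37.9
```

```bash
python3 st.py
```

```text
S [-94.8  60.5 121. ] phi 86.406258943163 r 94.98752200220176 lean 86.9036303725504 F [ 0.2 -0.1  0.3] gap 37.87600643995491 t 15.95 q [-0.66, 0.54, 2.47, 2.64, 1.4, -1.51] yaw -0.167
```

Emit:
play_rows(
  commands=[
    {"x": -0.002, "y": 0, "z": 0.02, "wx": 0, "wy": 0, "wz": 0, "grip": 0.4},
    {"x": -0.001, "y": 0, "z": 0.02, "wx": 0, "wy": 0, "wz": 0, "grip": 0.4},
    {"x": 0, "y": 0, "z": 0, "wx": 0, "wy": 0, "wz": 0, "grip": 0.4},
    {"x": 0, "y": 0, "z": 0, "wx": 0, "wy": 0, "wz": 0, "grip": 0.2},
    {"x": 0, "y": 0, "z": 0, "wx": 0, "wy": 0, "wz": 0, "grip": 0.2},
    {"x": 0, "y": 0, "z": 0, "wx": 0, "wy": 0, "wz": 0, "grip": 0.2},
    {"x": -0.0017, "y": 0, "z": 0, "wx": 0, "wy": 1.8, "wz": 0, "grip": 0.2},
    {"x": -0.0017, "y": 0, "z": 0, "wx": 0, "wy": 1.8, "wz": 0, "grip": 0.2},
    {"x": -0.0018, "y": 0, "z": 0, "wx": 0, "wy": 1.9, "wz": 0, "grip": 0.2},
    {"x": 0, "y": 0, "z": 0, "wx": 0, "wy": 0, "wz": 0, "grip": 0.2},
    {"x": 0, "y": 0, "z": 0, "wx": 0, "wy": 0, "wz": 0, "grip": 0.4},
    {"x": 0, "y": 0, "z": 0, "wx": 0, "wy": 0, "wz": 0, "grip": 0.4},
    {"x": 0, "y": 0, "z": -0.02, "wx": 0, "wy": 0, "wz": 0, "grip": 0.4},
    {"x": 0, "y": 0, "z": -0.02, "wx": 0, "wy": 0, "wz": 0, "grip": 0.4},
    {"x": 0.032, "y": 0, "z": 0, "wx": 0, "wy": -2.75, "wz": 0, "grip": 0.4},
    {"x": 0.032, "y": 0, "z": 0, "wx": 0, "wy": -2.75, "wz": 0, "grip": 0.4},
    {"x": 0.032, "y": 0, "z": 0, "wx": 0, "wy": 0, "wz": 0, "grip": 0.4},
    {"x": 0.032, "y": 0, "z": 0, "wx": 0, "wy": 0, "wz": 0, "grip": 0.4},
    {"x": 0, "y": 0, "z": 0, "wx": 0, "wy": 0, "wz": 0, "grip": 0.4},
    {"x": 0, "y": 0, "z": 0, "wx": 0, "wy": 0, "wz": 0, "grip": 0.4},
  ],
  squeeze=15,
)

```text
clock: 18.45
eef_pos: [476.3, -160.8, 235.3]
eef_rot: [-3.127, -1.518, -0.18]
wrist_force: [-0.4, -1.0, -0.7]
finger_gap: 37.7
```

```bash
python3 st.py;python3 snap.py w8; python3 mk.py w8; python3 - <<'E'
from h import *
import pickle
W,d=pickle.load(open("w8.pkl","rb"))
f=lambda a,r=70:wproj(W,wheelpt(np.radians(a),r,60))[1]
s=min(f(a) for a in np.arange(-40,10,.5));print("sil",s)
for a in range(-12,14): print(a,round(f(a)-s,2),round(f(a,71.2)-s,2),end=' | ')
I=cv2.imread("pics/w8.png");v=int(s)-3
for c in (270,272,290,292,294): print(v,I[v:v+20,c].mean(1).round())
E
```

```text
S [-93.   60.4 235.3] phi 37.70424606323296 r 152.06698521486933 lean 86.95699971261607 F [-0.4 -1.  -0.7] gap 37.67305026667852 t 18.45 q [-0.66, 0.05, 2.5, 2.55, 1.01, -1.26] yaw -0.166
{'clock': 18.5, 'joints': array([-0.7,  0.1,  2.5,  2.6,  1. , -1.3]), 'qd': array([-0.,  0., -0., -0., -0.,  0.]), 'effort': array([  0. , -24.9, -20.4,   0.7,   2.6,   0. ]), 'eef_pos': array([ 476.3, -160.8,  234.7]), 'eef_rot': array([-3.1, -1.5, -0.2]), 'wrist_force': array([ 0.6, -0.1, -0.1]), 'moment': array([0.1, 0.4, 0. ]), 'finger_gap': 37.73675372919435}
cam [-267.9   60.7  311.7] [282.4 255.2]
sil 248.718941012724
-12 1.58 0.39 | -11 1.86 0.67 | -10 2.16 0.97 | -9 2.48 1.3 | -8 2.83 1.65 | -7 3.2 2.02 | -6 3.6 2.42 | -5 4.02 2.84 | -4 4.46 3.29 | -3 4.93 3.76 | -2 5.43 4.26 | -1 5.94 4.78 | 0 6.49 5.33 | 1 7.06 5.91 | 2 7.65 6.51 | 3 8.27 7.13 | 4 8.91 7.78 | 5 9.58 8.46 | 6 10.27 9.16 | 7 10.99 9.89 | 8 11.74 10.64 | 9 12.51 11.42 | 10 13.3 12.23 | 11 14.12 13.06 | 12 14.97 13.92 | 13 15.84 14.8 | 245 [103. 103. 103. 103. 108.  72.  30.  13.  13.   2. 133. 140. 141. 149. 126.  48.  16.  21.  14.  20.]
245 [101. 105. 102. 103. 105.  76.  29.  17.  12.   0. 136. 141. 142. 147. 125.  52.  23.  22.  13.  16.]
245 [108. 105. 107. 103. 111.  67.  27.  14.  19.  22. 145. 144. 143. 150. 119.  46.  14.  17.  19.  24.]
245 [103. 105. 103. 105. 108.  94.  38.  17.  16.  10. 142. 148. 142. 150. 116.  44.  18.  21.  16.  19.]
245 [106. 105. 103. 103. 105. 105. 106.  93.  59.  20. 139. 144. 140. 145. 151.  65.   5.   4.  22.  21.]
```

View pics/w8z.png

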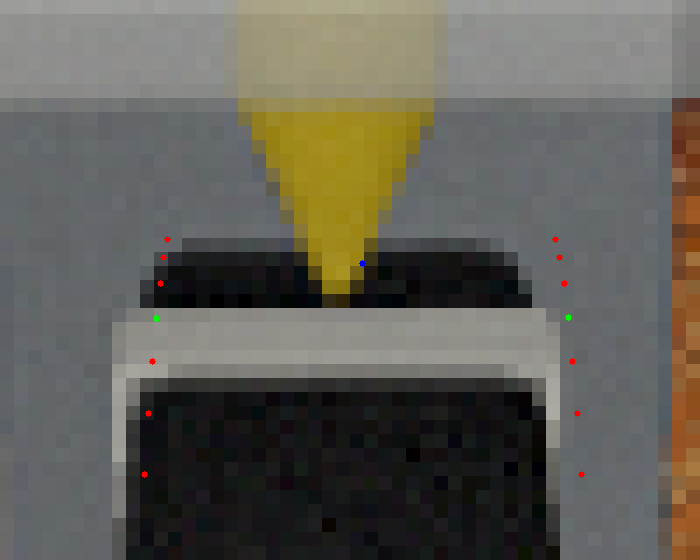

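```bash
python3 look.py w8; python3 - <<'E'
from h import *
I=cv2.imread("pics/top_w8.png");J=cv2.imread("pics/top_w6.png")
for n,A in(("w8",I),("w6",J)):
    for c in (336,337,344,345): print(n,c,A[150:168,c].mean(1).round())
a=cv2.resize(np.vstack([I[145:170,328:355]]),None,fx=14,fy=14,interpolation=cv2.INTER_NEAREST)
b=cv2.resize(np.vstack([J[145:170,328:355]]),None,fx=14,fy=14,interpolation=cv2.INTER_NEAREST)
cv2.imwrite("pics/t8c.png",np.hstack([b,a]))
E
```

```text
w8 336 [225. 225. 226. 227. 223. 222. 225. 220. 221. 221. 234. 248. 248. 226. 222. 222. 222. 222.]
w8 337 [220. 220. 220. 220. 220. 220. 220. 221. 221. 221. 230. 247. 248. 231. 222. 222. 222. 222.]
w8 344 [221. 221. 221. 221. 222. 223. 225. 225. 225. 226. 227. 236. 244. 244. 233. 238. 237. 243.]
w8 345 [225. 225. 224. 225. 229. 231. 234. 234. 234. 236. 236. 236. 236. 236. 236. 236. 235. 241.]
w6 336 [225. 225. 226. 227. 223. 223. 225. 220. 245. 247. 242. 223. 222. 222. 222. 222. 222. 222.]
w6 337 [220. 220. 220. 220. 220. 220. 220. 221. 242. 247. 242. 223. 222. 222. 222. 222. 222. 222.]
w6 344 [221. 221. 221. 221. 222. 223. 225. 225. 225. 242. 245. 240. 230. 230. 234. 238. 237. 243.]
w6 345 [225. 225. 225. 225. 229. 231. 234. 234. 234. 240. 238. 239. 237. 236. 236. 236. 235. 241.]
```

View pics/t8c.png

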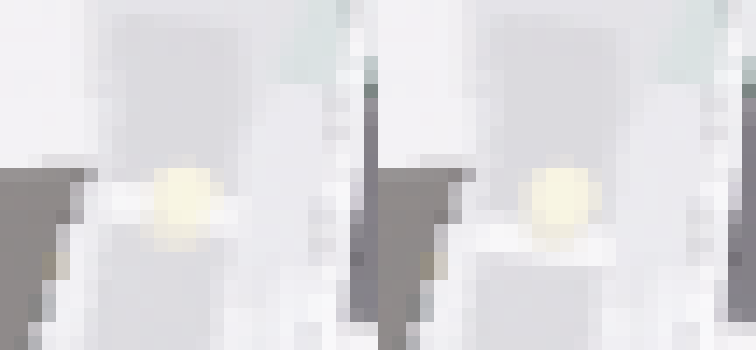

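Emit:
play_rows(
  commands=[
    {"x": 0.001, "y": 0.029, "z": -0.001, "wx": 0, "wy": 0, "wz": 0, "grip": 0.4},
    {"x": 0.001, "y": 0.029, "z": -0.001, "wx": 0, "wy": 0, "wz": 0, "grip": 0.4},
    {"x": 0.001, "y": 0.029, "z": -0.001, "wx": 0, "wy": 0, "wz": 0, "grip": 0.4},
    {"x": 0.001, "y": 0.029, "z": 0, "wx": 0, "wy": 0, "wz": 0, "grip": 0.4},
    {"x": 0, "y": 0.029, "z": 0, "wx": 0, "wy": 0, "wz": 0, "grip": 0.4},
    {"x": 0, "y": 0.029, "z": 0, "wx": 0, "wy": 0, "wz": 0, "grip": 0.4},
    {"x": 0, "y": 0.029, "z": 0, "wx": 0, "wy": 0, "wz": 0, "grip": 0.4},
    {"x": 0, "y": 0.029, "z": 0, "wx": 0, "wy": 0, "wz": 0, "grip": 0.4},
    {"x": 0, "y": 0, "z": 0, "wx": 0, "wy": 0, "wz": 0, "grip": 0.4},
  ],
)

```text
clock: 19.68
eef_pos: [435.0, -390.6, 238.3]
eef_rot: [-3.087, -1.517, -0.222]
wrist_force: [-0.5, 1.2, 0.5]
finger_gap: 37.7
```

```bash
python3 st.py
```

```text
S [ -95.8 -173.   238.3] phi 37.83346463302153 r 156.11065037720658 lean 86.93118850767019 F [-0.5  1.2  0.5] gap 37.67389833340662 t 19.675 q [-1.21, 0.31, 2.14, 1.96, 1.2, -0.94] yaw -0.167
```

Emit:
play_rows(
  commands=[
    {"x": 0, "y": 0, "z": 0, "wx": 9, "wy": 0, "wz": 0, "grip": 0.4},
    {"x": 0, "y": 0, "z": 0, "wx": 9, "wy": 0, "wz": 0, "grip": 0.4},
    {"x": 0, "y": 0, "z": 0, "wx": 9, "wy": 0, "wz": 0, "grip": 0.4},
    {"x": 0, "y": 0, "z": 0, "wx": 9, "wy": 0, "wz": 0, "grip": 0.4},
    {"x": 0, "y": 0, "z": 0, "wx": 9, "wy": 0, "wz": 0, "grip": 0.4},
    {"x": 0, "y": 0, "z": 0, "wx": 0, "wy": 0, "wz": 0, "grip": 0.4},
    {"x": 0, "y": 0, "z": 0, "wx": 0, "wy": 0, "wz": 0, "grip": 0.4},
  ],
)

```text
clock: 20.55
eef_pos: [435.6, -388.4, 239.1]
eef_rot: [-2.304, -1.518, -0.22]
wrist_force: [0.1, 0.5, -0.3]
finger_gap: 37.5
```

```bash
python3 st.py; python3 snap.py w9; python3 ovw.py w9.pkl pics/w9.png pics/w9o.png
```

```text
S [ -95.5 -170.8  239.1] phi 37.585155870342824 r 156.60801570781905 lean 87.96128569734692 F [ 0.1  0.5 -0.3] gap 37.51518170700621 t 20.55 q [-1.26, 0.66, 1.58, 1.35, 1.79, -0.66] yaw 0.618
{'clock': 20.6, 'joints': array([-1.3,  0.7,  1.6,  1.4,  1.8, -0.7]), 'qd': array([-0., -0., -0., -0.,  0.,  0.]), 'effort': array([  0.2, -62.4, -26.7,   2. ,   1.7,   0. ]), 'eef_pos': array([ 435.4, -388.5,  239.5]), 'eef_rot': array([-2.3, -1.5, -0.2]), 'wrist_force': array([ 0.9, -0.8, -0.7]), 'moment': array([-0.3,  0.3, -0. ]), 'finger_gap': 37.60133057383463}
```

View pics/w9o.png

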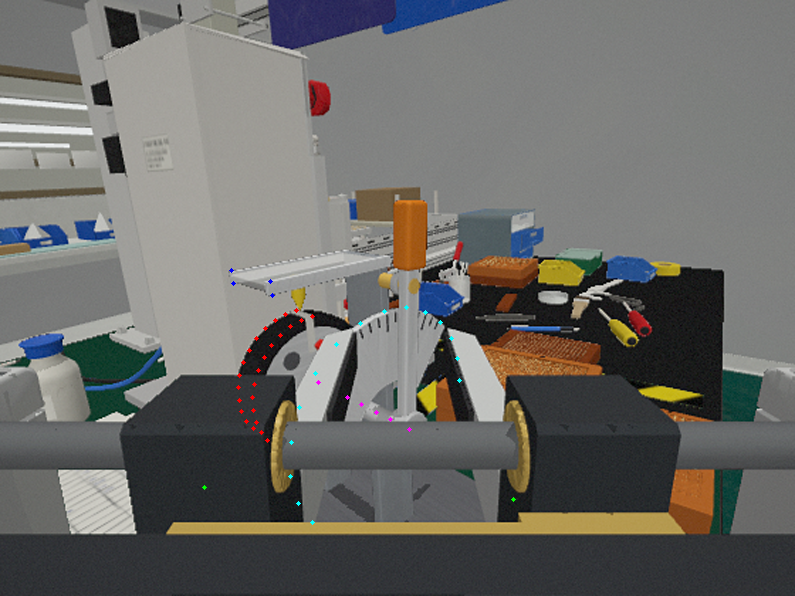

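```bash
cat > mk2.py <<'E'
from h import *
import pickle,sys
n=sys.argv[1];u0,v0,w,hh,s=map(int,sys.argv[2:7])
W,d=pickle.load(open(n+".pkl","rb"))
I=cv2.imread(f"pics/{n}.png");print("cam",toS(W[2]))
A=cv2.resize(I[v0:v0+hh,u0:u0+w],None,fx=s,fy=s,interpolation=cv2.INTER_CUBIC)
if len(sys.argv)<8:
  def D(P,c):
    p=(wproj(W,P)-[u0,v0]+.5)*s;cv2.circle(A,(int(p[0]),int(p[1])),2,c,-1)
  for a in range(-60,61,5):
    D(wheelpt(np.radians(a),70,46),(0,0,255) if a else (0,255,0)); 
  for r in (35,45,55,70): D(wheelpt(0,r,46),(0,255,0))
  for y in (46,60,74): D(wheelpt(0,70,y),(0,255,0))
  D(toW([0,60,189]),(255,0,0))
cv2.imwrite(f"pics/{n}y.png",A);
E
python3 mk2.py w9 160 180 90 70 8
```

```text
cam [-218.2 -297.2  312.4]
```

View pics/w9y.png

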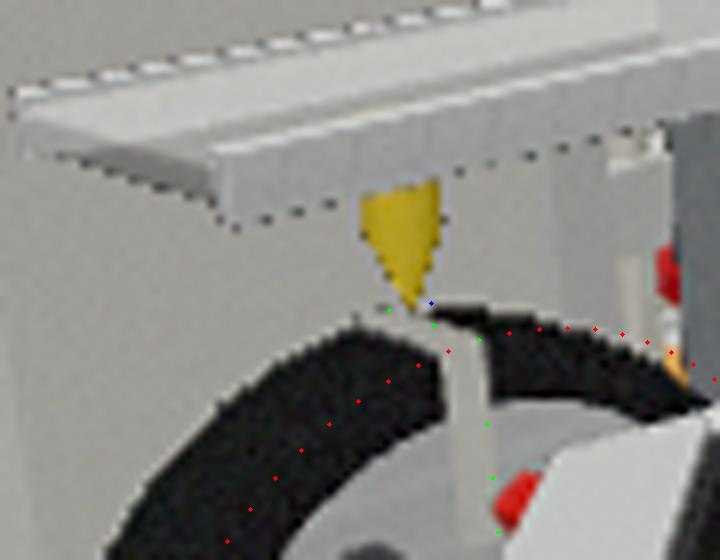

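```bash
python3 mk2.py w9 200 212 32 40 15 0; python3 - <<'E'
import cv2
cv2.imwrite("pics/w9n.png",cv2.resize(cv2.imread("pics/w9.png")[212:250,200:250],None,fx=15,fy=15,interpolation=cv2.INTER_NEAREST))
E
```

```text
cam [-218.2 -297.2  312.4]
```

View pics/w9n.png

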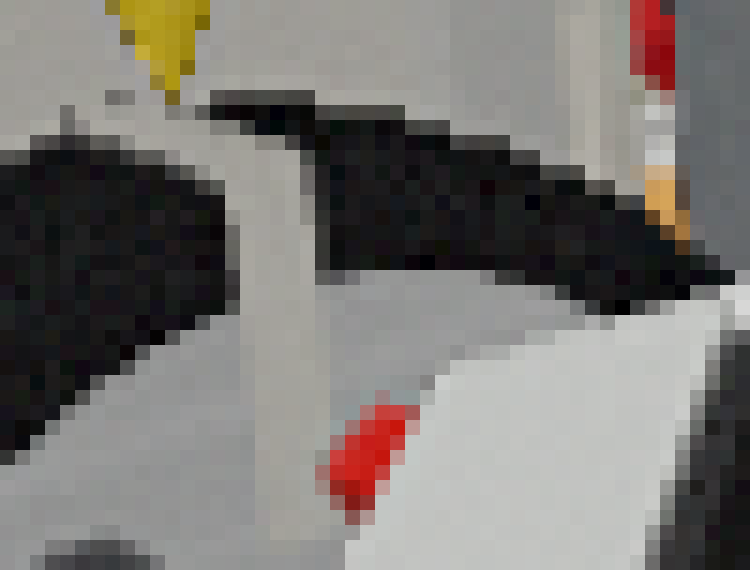

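```bash
python3 - <<'E'
from h import *
import pickle
def hit(W,u,v,y):
    o,r=wray(W,u,v);oS=toS(o);rS=r@Rs;t=(y-oS[1])/rS[1];P=oS+rS*t
    return P,np.arctan2(-P[0],P[2]-115),np.hypot(P[0],P[2]-115)
W9=pickle.load(open("w9.pkl","rb"))[0]
for u,v in ((410,201),(410,235),(410,268),(407,330),(405,390),(404,415)): print("arm",hit(W9,u/1.42-.5,v/1.42-.5,-79))
for n,pts in (("w1",[(428,218/1*0+0)]),):
    pass
W1=pickle.load(open("w1.pkl","rb"))[0];W2=pickle.load(open("w2.pkl","rb"))[0];W4=pickle.load(open("w4.pkl","rb"))[0]
for y in(-60,-66): 
  print("tab w1",hit(W1,633/1.42-.5,217/1.42-.5,y)[1:]); print("tab w2",hit(W2,684/1.42-.5,308/1.42-.5,y)[1:]); print("tab w4",hit(W4,520,104,y)[1:])
print("arm w2 top/bot", hit(W2,757/1.42,5/1.42,-79)[1:],hit(W2,712/1.42,130/1.42,-79)[1:])
E
python3 - <<'E'
import cv2
a=cv2.resize(cv2.imread("pics/w2.png")[90:290,390:500],(440,800//1),interpolation=cv2.INTER_CUBIC)[:600]
b=cv2.imread("pics/w4.png")[0:150,400:560];b=cv2.resize(b,None,fx=2.2,fy=4,interpolation=cv2.INTER_CUBIC) if 0 else cv2.resize(b[80:140,70:140],(350,300),interpolation=cv2.INTER_CUBIC)
a2=cv2.resize(cv2.imread("pics/w2.png")[190:250,430:500],(420,360),interpolation=cv2.INTER_CUBIC)
import numpy as np
c=np.zeros((360,770,3),np.uint8);c[:300,:350]=b;c[:360,350:]=a2
cv2.imwrite("pics/tabs.png",c)
E
```

```text
arm (array([  9.4, -79. , 293.7]), np.float64(-0.05274575215180466), np.float64(178.9552234624802))
arm (array([  8.3, -79. , 269.8]), np.float64(-0.05346885283223055), np.float64(155.0572712537647))
arm (array([  7.1, -79. , 245.8]), np.float64(-0.05446249307908588), np.float64(131.0154589104462))
arm (array([  1.6, -79. , 199.2]), np.float64(-0.019270683440075397), np.float64(84.22426968873661))
arm (array([ -3. , -79. , 151.2]), np.float64(0.08333279237546881), np.float64(36.33629888115895))
arm (array([ -5.2, -79. , 130.4]), np.float64(0.32623336985116236), np.float64(16.305112598287018))
tab w1 (np.float64(0.6218295218520253), np.float64(120.38006712447866))
tab w2 (np.float64(0.6067561355738967), np.float64(116.08158656680857))
tab w4 (np.float64(0.6842725306694767), np.float64(106.80848096299036))
tab w1 (np.float64(0.6097539211606318), np.float64(108.64912875276679))
tab w2 (np.float64(0.6097146906349697), np.float64(106.81035945424638))
tab w4 (np.float64(0.6182856723709619), np.float64(102.43192742726247))
arm w2 top/bot (np.float64(-0.1328551744846091), np.float64(176.1863824279986)) (np.float64(-0.03438700203161186), np.float64(132.05358229303192))
```

View pics/tabs.png

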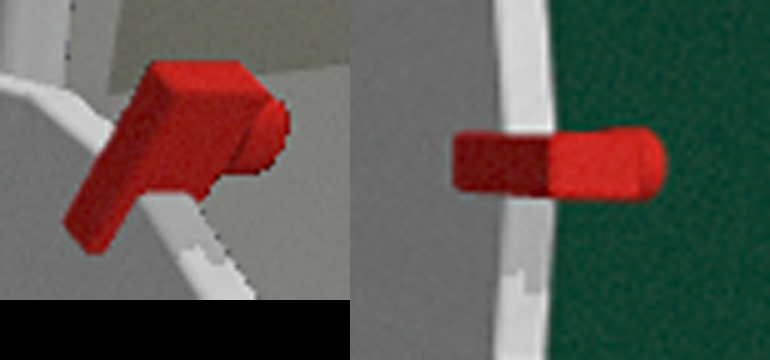

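Emit:
play_rows(
  commands=[
    {"x": 0.04, "y": 0, "z": 0, "wx": 0, "wy": 0, "wz": 0, "grip": 0.6},
    {"x": 0.04, "y": 0, "z": 0, "wx": 0, "wy": 0, "wz": 0, "grip": 0.6},
    {"x": 0.04, "y": 0, "z": 0, "wx": 0, "wy": 0, "wz": 0, "grip": 0.6},
    {"x": 0, "y": 0, "z": 0, "wx": -9, "wy": 0, "wz": 0, "grip": 0.6},
    {"x": 0, "y": 0, "z": 0, "wx": -9, "wy": 0, "wz": 0, "grip": 0.6},
    {"x": 0, "y": 0, "z": 0, "wx": -9, "wy": 0, "wz": 0, "grip": 0.6},
    {"x": 0, "y": 0, "z": 0, "wx": -9, "wy": 0, "wz": 0, "grip": 0.6},
    {"x": 0, "y": 0, "z": 0, "wx": -9, "wy": 0, "wz": 0, "grip": 0.6},
    {"x": 0, "y": 0, "z": 0, "wx": 0, "wy": -9, "wz": 0, "grip": 0.6},
    {"x": 0, "y": 0, "z": 0, "wx": 0, "wy": -9, "wz": 0, "grip": 0.6},
    {"x": 0, "y": 0, "z": 0, "wx": 0, "wy": -9, "wz": 0, "grip": 0.6},
    {"x": 0, "y": 0, "z": 0, "wx": 0, "wy": -9, "wz": 0, "grip": 0.6},
    {"x": 0, "y": 0, "z": 0, "wx": 0, "wy": -9, "wz": 0, "grip": 0.6},
    {"x": 0, "y": 0, "z": 0, "wx": 0, "wy": -9, "wz": 0, "grip": 0.6},
    {"x": 0, "y": 0, "z": 0, "wx": 0, "wy": -9, "wz": 0, "grip": 0.6},
    {"x": 0, "y": 0, "z": 0, "wx": 0, "wy": -9, "wz": 0, "grip": 0.6},
    {"x": 0, "y": 0, "z": 0, "wx": 0, "wy": -9, "wz": 0, "grip": 0.6},
    {"x": 0, "y": 0, "z": 0, "wx": 0, "wy": -9, "wz": 0, "grip": 0.6},
    {"x": 0, "y": 0, "z": 0, "wx": 0, "wy": 0, "wz": 0, "grip": 0.6},
  ],
)

```text
clock: 22.98
eef_pos: [442.5, -389.6, 358.0]
eef_rot: [-3.139, 0.055, -0.164]
wrist_force: [0.4, -0.3, -0.8]
finger_gap: 56.4
```

```bash
python3 st.py; python3 - <<'E'
from h import *
a=-0.08;S=lambda r:[-r*np.sin(a),-79,115+r*np.cos(a)]
delta(S(138),np.degrees(a),90);delta(S(138),np.degrees(a),0)
E
```

```text
S [ -88.5 -170.8  358. ] phi 20.003913172276167 r 258.58484125290136 lean 3.1397293618900335 F [ 0.4 -0.3 -0.8] gap 56.393915777819565 t 22.975 q [-0.77, 0.37, 1.09, -0.03, 1.73, 0.96] yaw 2.927
tcp [ 442.5 -389.6  358. ] S [ -88.5 -170.8  358. ] lean 3.1397293618900335 q [-0.8  0.4  1.1 -0.   1.7  1. ] F [ 0.4 -0.3 -0.8] gap 56.393915777819565 t 22.975
rot [-0.2 -1.4  0.1] shift [107.6 -91.8   7.1] tgt [ 562.9 -316.7  342.3]
tcp [ 442.5 -389.6  358. ] S [ -88.5 -170.8  358. ] lean 3.1397293618900335 q [-0.8  0.4  1.1 -0.   1.7  1. ] F [ 0.4 -0.3 -0.8] gap 56.393915777819565 t 22.975
rot [-0.2 -1.4  0.1] shift [107.6 -91.8  97.1] tgt [ 555.8 -315.5  252.6]
```

Emit:
play_rows(
  commands=[
    {"x": 0, "y": 0, "z": 0, "wx": 0, "wy": -1.4, "wz": 0, "grip": 0.6},
    {"x": 0.026, "y": -0.023, "z": 0.0015, "wx": 0, "wy": 0, "wz": 0, "grip": 0.6},
    {"x": 0.026, "y": -0.023, "z": 0.0015, "wx": 0, "wy": 0, "wz": 0, "grip": 0.6},
    {"x": 0.026, "y": -0.023, "z": 0.002, "wx": 0, "wy": 0, "wz": 0, "grip": 0.6},
    {"x": 0.026, "y": -0.023, "z": 0.002, "wx": 0, "wy": 0, "wz": 0, "grip": 0.6},
    {"x": 0, "y": 0, "z": 0, "wx": 0, "wy": 0, "wz": 0, "grip": 0.6},
  ],
)

```text
clock: 23.72
eef_pos: [559.2, -315.5, 344.5]
eef_rot: [-3.14, 0.076, -0.164]
wrist_force: [0.2, -0.4, -0.7]
finger_gap: 56.2
```

```bash
python3 snap.py w10; python3 st.py; python3 - <<'E'
from h import *
import pickle
W,d=pickle.load(open("w10.pkl","rb"));I=cv2.imread("pics/w10.png")
a=-.08
for r in (107,130,155,180):
    for y in(-70,-88):
        q=wproj(W,toW([-r*np.sin(a),y,115+r*np.cos(a)]));cv2.circle(I,tuple(int(x) for x in q),2,(0,255,0),-1)
for a in (.55,.6,.65): 
    q=wproj(W,toW([-107*np.sin(a),-62,115+107*np.cos(a)]));cv2.circle(I,tuple(int(x) for x in q),2,(255,255,0),-1)
cv2.imwrite("pics/w10o.png",cv2.resize(I,(795,596)))
E
```

```text
{'clock': 23.775, 'joints': array([-0.6,  0.5,  0.9, -0. ,  1.8,  1.2]), 'qd': array([-0., -0.,  0., -0.,  0., -0.]), 'effort': array([  2.2, -66.1, -37.5,   0.1,   0.1,   0.2]), 'eef_pos': array([ 558.3, -316.4,  345. ]), 'eef_rot': array([-3.1,  0.1, -0.2]), 'wrist_force': array([-0.3, -0.4,  0.4]), 'moment': array([ 0.,  0., -0.]), 'finger_gap': 56.29687855619348}
S [ 13.7 -79.4 345. ] phi -3.3981455023081506 r 230.37751513153262 lean 4.367243963560719 F [-0.3 -0.4  0.4] gap 56.29687855619348 t 23.775 q [-0.56, 0.52, 0.9, -0.03, 1.79, 1.17] yaw 2.964
```

View pics/w10o.png

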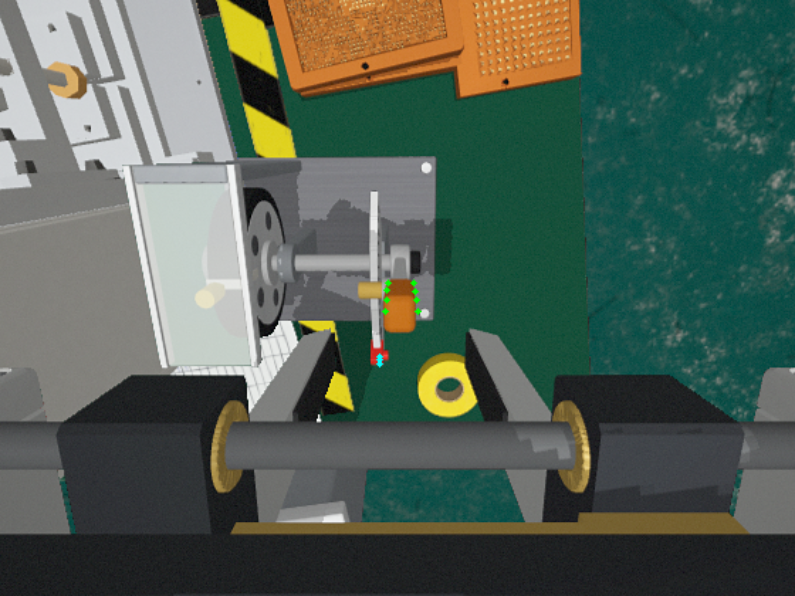

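Emit:
play_rows(
  commands=[
    {"x": 0.001, "y": 0, "z": 0.031, "wx": 0, "wy": 0, "wz": 0, "grip": 0.6},
    {"x": 0.001, "y": 0, "z": 0.031, "wx": 0, "wy": 0, "wz": 0, "grip": 0.6},
    {"x": 0, "y": 0, "z": 0.03, "wx": 0, "wy": 0, "wz": 0, "grip": 0.5},
    {"x": 0, "y": 0, "z": 0, "wx": 0, "wy": 0, "wz": 0, "grip": 0.4},
    {"x": 0, "y": 0, "z": 0, "wx": 0, "wy": 0, "wz": 0, "grip": 0.1},
    {"x": 0, "y": 0, "z": 0, "wx": 0, "wy": 0, "wz": 0, "grip": 0.1},
    {"x": 0, "y": 0, "z": 0, "wx": 0, "wy": 0, "wz": 0, "grip": 0.1},
    {"x": 0, "y": 0, "z": 0, "wx": 0, "wy": 0, "wz": 0, "grip": 0.1},
  ],
  squeeze=20,
)

```text
clock: 24.78
eef_pos: [554.3, -314.1, 254.7]
eef_rot: [-3.139, 0.075, -0.164]
wrist_force: [0.1, 12.5, 5.5]
finger_gap: 17.8
```

```bash
python3 st.py
```

```text
S [  9.3 -77.8 254.7] phi -3.8200962535824075 r 140.057753390672 lean 4.302395585019214 F [ 0.1 12.5  5.5] gap 17.84618316810145 t 24.775 q [-0.56, 0.52, 1.1, -0.03, 1.59, 1.17] yaw 2.943
```

Emit:
play_rows(
  commands=[
    {"x": -0.0073, "y": -0.0005, "z": 0.0002, "wx": 0, "wy": 3, "wz": 0, "grip": 0.1},
    {"x": -0.0073, "y": -0.0005, "z": 0.0002, "wx": 0, "wy": 3, "wz": 0, "grip": 0.1},
    {"x": -0.0073, "y": 0, "z": 0.0002, "wx": 0, "wy": 3, "wz": 0, "grip": 0.1},
    {"x": -0.0073, "y": 0, "z": 0.0002, "wx": 0, "wy": 3, "wz": 0, "grip": 0.1},
    {"x": -0.0073, "y": 0, "z": 0.0002, "wx": 0, "wy": 3, "wz": 0, "grip": 0.1},
    {"x": -0.0073, "y": 0, "z": 0.0002, "wx": 0, "wy": 3, "wz": 0, "grip": 0.1},
  ],
)

```text
clock: 25.52
eef_pos: [511.5, -307.1, 251.3]
eef_rot: [-3.141, -0.242, -0.165]
wrist_force: [1.6, 5.1, 5.1]
finger_gap: 17.5
```

```bash
python3 st.py
```

```text
S [-34.1 -78.  251.3] phi 14.043180751945028 r 140.54519885688978 lean 13.874016684513107 F [1.6 5.1 5.1] gap 17.547846627604113 t 25.525 q [-0.65, 0.24, 1.5, 0.12, 1.18, 1.05] yaw -0.164
```

Emit:
play_rows(
  commands=[
    {"x": -0.0073, "y": 0, "z": 0.0002, "wx": 0, "wy": 3, "wz": 0, "grip": 0.1},
    {"x": -0.0073, "y": 0, "z": 0.0002, "wx": 0, "wy": 3, "wz": 0, "grip": 0.1},
    {"x": -0.0073, "y": 0, "z": 0.0002, "wx": 0, "wy": 3, "wz": 0, "grip": 0.1},
    {"x": -0.0073, "y": 0, "z": 0.0002, "wx": 0, "wy": 3, "wz": 0, "grip": 0.1},
    {"x": -0.0073, "y": 0, "z": 0.0002, "wx": 0, "wy": 3, "wz": 0, "grip": 0.1},
    {"x": -0.0073, "y": 0, "z": 0.0002, "wx": 0, "wy": 3, "wz": 0, "grip": 0.1},
    {"x": 0, "y": 0, "z": 0, "wx": 0, "wy": 0, "wz": 0, "grip": 0.1},
  ],
)

```text
clock: 26.4
eef_pos: [470.9, -300.8, 234.3]
eef_rot: [-3.141, -0.554, -0.166]
wrist_force: [-4.7, 4.5, 7.0]
finger_gap: 18.0
```

```bash
python3 st.py; python3 - <<'E'
from h import *
p,_=manip.camera("scene");cv2.imwrite("pics/scene4.png",p[:,:,::-1]);q,_=manip.camera("top");cv2.imwrite("pics/top4.png",q[:,:,::-1])
w,_=manip.camera("wrist");cv2.imwrite("pics/w11.png",w[:,:,::-1])
f=lambda A,u,v:cv2.resize(np.ascontiguousarray(A[v:v+50,u:u+50,::-1]),(400,400),interpolation=cv2.INTER_CUBIC)
cv2.imwrite("pics/c11.png",np.hstack([f(p,335,205),f(q,350,140)]))
E
```

```text
S [-75.2 -78.5 234.3] phi 32.204431880970944 r 141.01263862524226 lean 31.754328345675933 F [-4.7  4.5  7. ] gap 18.012453780171764 t 26.4 q [-0.78, 0.04, 1.85, 0.43, 0.83, 0.73] yaw -0.166
```

View pics/c11.png

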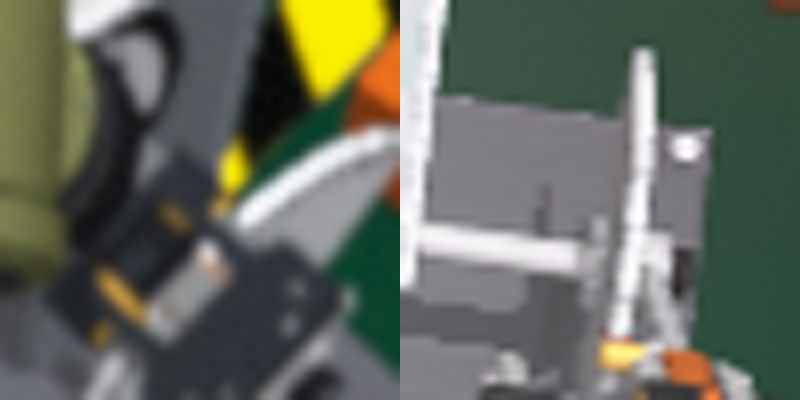

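View pics/w11.png

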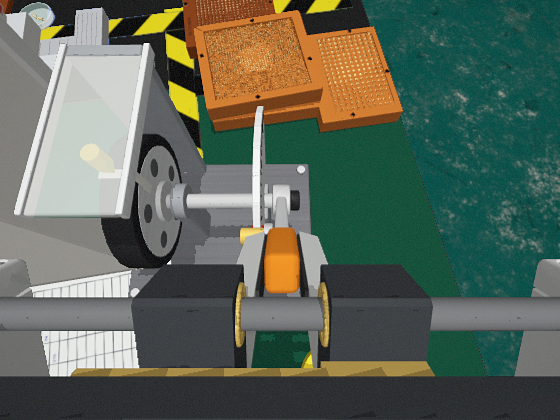

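Emit:
play_rows(
  commands=[
    {"x": 0, "y": 0, "z": 0, "wx": 0, "wy": 0, "wz": 0, "grip": 0.5},
    {"x": 0, "y": 0, "z": 0, "wx": 0, "wy": 0, "wz": 0, "grip": 0.5},
    {"x": 0, "y": 0, "z": -0.035, "wx": 0, "wy": 0, "wz": 0, "grip": 0.5},
    {"x": 0, "y": 0, "z": -0.035, "wx": 0, "wy": 0, "wz": 0, "grip": 0.5},
    {"x": 0, "y": 0.03, "z": 0, "wx": 0, "wy": 0, "wz": 0, "grip": 0.5},
    {"x": 0, "y": 0.03, "z": 0, "wx": 0, "wy": 0, "wz": 0, "grip": 0.5},
    {"x": 0, "y": 0.03, "z": 0, "wx": 0, "wy": 0, "wz": 0, "grip": 0.5},
    {"x": 0, "y": 0, "z": 0, "wx": 0, "wy": 8, "wz": 0, "grip": 0.5},
    {"x": 0, "y": 0, "z": 0, "wx": 0, "wy": 8, "wz": 0, "grip": 0.5},
    {"x": 0, "y": 0, "z": 0, "wx": 0, "wy": 8, "wz": 0, "grip": 0.5},
    {"x": 0, "y": 0, "z": 0, "wx": 0, "wy": 8, "wz": 0, "grip": 0.5},
    {"x": 0, "y": 0, "z": 0, "wx": 0, "wy": 8, "wz": 0, "grip": 0.5},
    {"x": 0, "y": 0, "z": 0, "wx": 0, "wy": 8, "wz": 0, "grip": 0.5},
    {"x": 0, "y": 0, "z": 0, "wx": 0, "wy": 8, "wz": 0, "grip": 0.5},
    {"x": 0, "y": 0, "z": 0, "wx": 0, "wy": 0, "wz": 0, "grip": 0.5},
  ],
)

```text
clock: 28.42
eef_pos: [419.9, -383.7, 290.2]
eef_rot: [-3.046, -1.526, -0.262]
wrist_force: [0.4, 0.5, 0.2]
finger_gap: 47.0
```

```bash
python3 st.py
```

```text
S [-111.8 -168.7  290.2] phi 32.544901677687776 r 207.8144053791369 lean 87.42852498662458 F [0.4 0.5 0.2] gap 46.95457364123906 t 28.425 q [-1.24, 0.17, 2.15, 1.89, 1.19, -0.8] yaw -0.166
```

Emit:
play_rows(
  commands=[
    {"x": 0, "y": 0, "z": 0, "wx": 9.4, "wy": 0, "wz": 0, "grip": 0.5},
    {"x": 0, "y": 0, "z": 0, "wx": 9.4, "wy": 0, "wz": 0, "grip": 0.5},
    {"x": 0, "y": 0, "z": 0, "wx": 9.4, "wy": 0, "wz": 0, "grip": 0.5},
    {"x": 0, "y": 0, "z": 0, "wx": 9.4, "wy": 0, "wz": 0, "grip": 0.5},
    {"x": 0, "y": 0, "z": 0, "wx": 9.4, "wy": 0, "wz": 0, "grip": 0.5},
    {"x": 0, "y": 0, "z": 0, "wx": 9.4, "wy": 0, "wz": 0, "grip": 0.5},
    {"x": 0, "y": 0, "z": 0, "wx": 9.4, "wy": 0, "wz": 0, "grip": 0.5},
    {"x": 0, "y": 0, "z": 0, "wx": 9.4, "wy": 0, "wz": 0, "grip": 0.5},
    {"x": -0.04, "y": 0, "z": 0, "wx": 0, "wy": 0, "wz": 0, "grip": 0.5},
    {"x": -0.04, "y": 0, "z": 0, "wx": 0, "wy": 0, "wz": 0, "grip": 0.5},
    {"x": -0.04, "y": 0, "z": 0, "wx": 0, "wy": 0, "wz": 0, "grip": 0.5},
    {"x": 0, "y": 0, "z": 0, "wx": 0, "wy": 0, "wz": 0, "grip": 0.5},
    {"x": 0, "y": 0, "z": 0, "wx": 0, "wy": 0, "wz": 0, "grip": 0.5},
  ],
)

```text
clock: 30.05
eef_pos: [415.5, -383.3, 174.0]
eef_rot: [-1.913, -1.528, -0.082]
wrist_force: [0.0, -0.1, -0.4]
finger_gap: 47.0
```

```bash
python3 st.py; python3 snap.py w12; python3 ovw.py w12.pkl pics/w12.png pics/w12o.png
```

```text
S [-116.2 -169.   174. ] phi 63.06104275399703 r 130.3153119341763 lean 89.1752234015507 F [ 0.  -0.1 -0.4] gap 46.97803907070167 t 30.05 q [-1.17, 0.97, 1.19, 1.08, 2.16, -0.71] yaw 1.147
{'clock': 30.1, 'joints': array([-1.2,  1. ,  1.2,  1.1,  2.2, -0.7]), 'qd': array([-0., -0.,  0.,  0.,  0., -0.]), 'effort': array([  0. , -75.4, -26.7,   1.6,   1.8,   0.1]), 'eef_pos': array([ 415.5, -383.3,  174.2]), 'eef_rot': array([-1.9, -1.5, -0.1]), 'wrist_force': array([ 0.5,  0.2, -0.1]), 'moment': array([-0.4,  0.1,  0. ]), 'finger_gap': 47.05668199790225}
```

View pics/w12o.png

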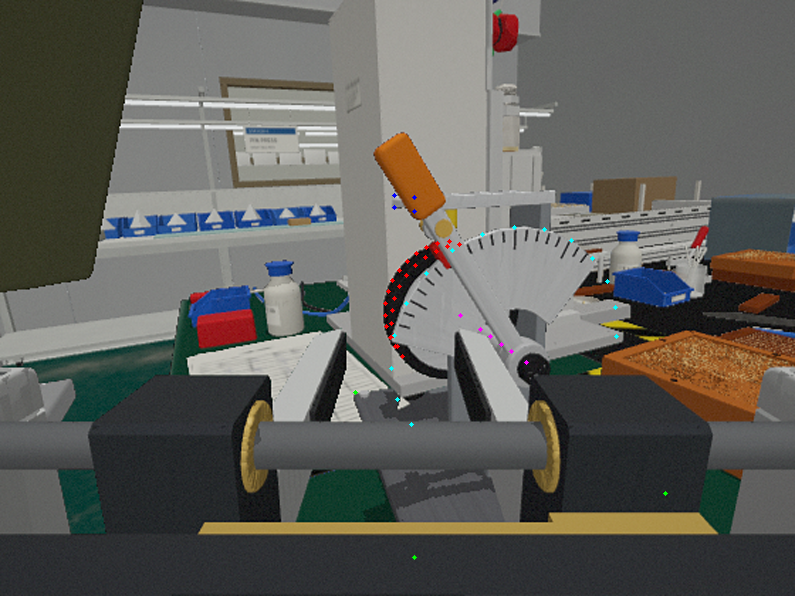

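```bash
python3 - <<'E'
import cv2
I=cv2.imread("pics/w12.png")
cv2.imwrite("pics/w12a.png",cv2.resize(I[80:280,250:400],None,fx=3,fy=3,interpolation=cv2.INTER_CUBIC))
cv2.imwrite("pics/w12b.png",cv2.resize(I[160:195,290:335],None,fx=16,fy=16,interpolation=cv2.INTER_NEAREST))
E
```

```text
(no output)
```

View pics/w12a.png

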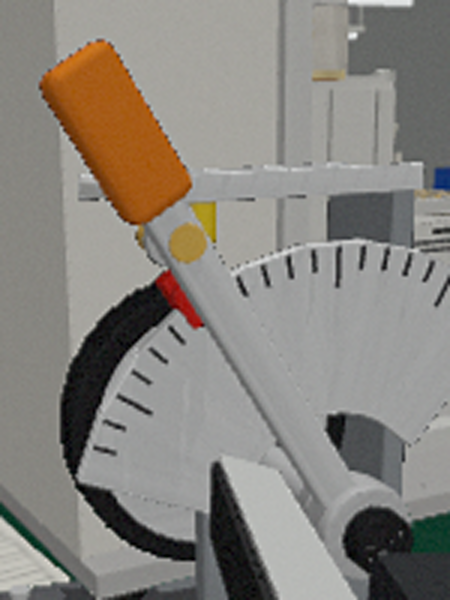

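View pics/w12b.png

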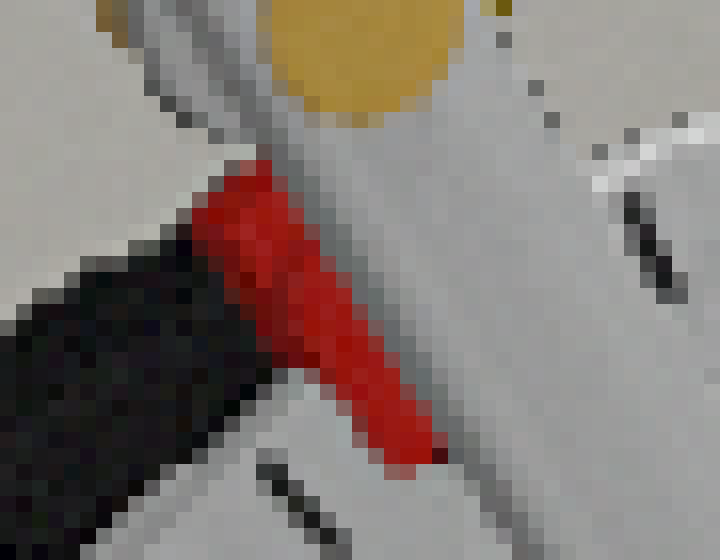

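```bash
python3 - <<'E'
import cv2
I=cv2.imread("pics/w12.png")
cv2.imwrite("pics/w12c.png",cv2.resize(I[152:222,315:405],None,fx=8.8,fy=8.5,interpolation=cv2.INTER_CUBIC))
cv2.imwrite("pics/w12d.png",cv2.resize(I[165:250,270:330],None,fx=7,fy=7,interpolation=cv2.INTER_CUBIC))
E
```

```text
(no output)
```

View pics/w12c.png

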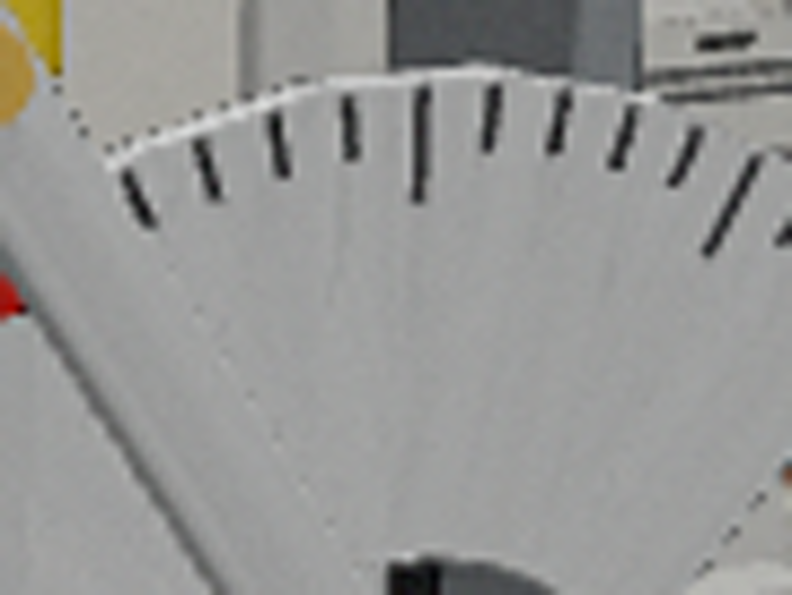

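View pics/w12d.png

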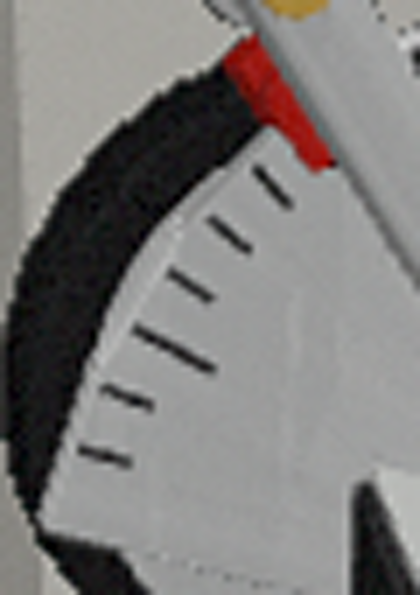

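```bash
cat > ang.py <<'E'
from h import *
import pickle
from scipy.optimize import least_squares
W=pickle.load(open("w12.pkl","rb"))[0]
c=lambda u,v:np.array((u/8.8+314.5,v/8.5+151.5)); dd=lambda u,v:np.array((u/7+269.5,v/7+164.5)); b=lambda u,v:np.array((u/16+289.5,v/16+159.5)); a3=lambda u,v:np.array((u/3+249.5,v/3+79.5))
T={.4:[c(126,175),c(152,227)],.3:[c(202,142),c(214,200)],.2:[c(275,115),c(284,178)],.1:[c(348,95),c(352,160)],0:[c(424,88),c(419,202)],-.1:[c(493,85),c(488,152)],-.2:[c(566,92),c(554,153)],-.3:[c(630,108),c(617,168)],-.4:[c(698,130),c(676,185)],-.5:[c(757,157),c(708,255)],
.7:[dd(257,168),dd(289,207)],.8:[dd(210,218),dd(250,252)],.9:[dd(170,270),dd(212,300)],1.0:[dd(135,328),dd(214,372)],1.1:[dd(102,387),dd(153,408)],1.2:[dd(78,450),dd(131,463)]}
def cam(q):
    K,R,o=W;return K,R@Ro.from_rotvec(q[:3]).as_matrix(),o+Rs@np.array([q[3],q[4],q[5]])
def hit(Wc,p,y):
    o,r=wray(Wc,*p);oS=toS(o);rS=r@Rs;P=oS+rS*((y-oS[1])/rS[1]);return np.arctan2(-P[0],P[2]-115),np.hypot(P[0],P[2]-115)
def res(q,sp=1.0):
    Wc=cam(q);r=[]
    for k,ps in T.items():
        h=[hit(Wc,p,-63) for p in ps]
        for t,rr in h: r.append((t-k*sp)*rr/1.0)
        r.append((h[0][1]-q[6])*.7)
    r+=list(np.array(q[:3])*20);r+=list(np.array(q[3:6])*.15)
    return np.array(r)
for sp in (1.0,np.radians(5)/.1,np.radians(6)/.1):
    f=least_squares(res,[0,0,0,0,0,0,92],args=(sp,),loss="soft_l1");print(sp,f.cost,f.x.round(4))
f=least_squares(res,[0,0,0,0,0,0,92],loss="soft_l1");Wc=cam(f.x)
if __name__=="__main__":
    print({k:[round(hit(Wc,p,-63)[0]-k,3) for p in ps]+[round(hit(Wc,p,-63)[1],1) for p in ps] for k,ps in T.items()})
    print("tab left edge at y-63:")
    for p in (b(320,372),b(352,420),b(388,472)):
        t,r=hit(Wc,p,-63);print(t,r,"centre",t-np.arcsin(3.5/r))
E
python3 ang.py
```

```text
1.0 0.7385978971409621 [ 0.  -0.  -0.  -0.6  0.4 -0.3 93.6]
0.8726646259971647 6.869393878730048 [  0.   -0.   -0.1  -0.3   2.8   1.5 104.9]
1.0471975511965976 2.5196927179811928 [-0.  -0.   0.  -0.1  0.5 -0.6 89.9]
{0.4: [np.float64(0.001), np.float64(-0.004), np.float64(93.4), np.float64(86.3)], 0.3: [np.float64(-0.003), np.float64(0.004), np.float64(93.2), np.float64(86.2)], 0.2: [np.float64(-0.002), np.float64(0.001), np.float64(93.5), np.float64(85.9)], 0.1: [np.float64(-0.0), np.float64(0.001), np.float64(93.8), np.float64(86.1)], 0: [np.float64(-0.002), np.float64(0.0), np.float64(93.6), np.float64(80.1)], -0.1: [np.float64(0.003), np.float64(-0.001), np.float64(93.8), np.float64(85.9)], -0.2: [np.float64(0.001), np.float64(-0.002), np.float64(93.8), np.float64(86.4)], -0.3: [np.float64(0.006), np.float64(-0.003), np.float64(93.5), np.float64(86.2)], -0.4: [np.float64(0.0), np.float64(-0.002), np.float64(93.5), np.float64(86.5)], -0.5: [np.float64(0.003), np.float64(-0.002), np.float64(93.6), np.float64(80.5)], 0.7: [np.float64(-0.001), np.float64(0.002), np.float64(93.6), np.float64(86.0)], 0.8: [np.float64(0.001), np.float64(-0.001), np.float64(93.7), np.float64(85.8)], 0.9: [np.float64(-0.002), np.float64(-0.001), np.float64(93.7), np.float64(85.9)], 1.0: [np.float64(-0.001), np.float64(0.002), np.float64(93.5), np.float64(79.8)], 1.1: [np.float64(-0.001), np.float64(0.002), np.float64(93.9), np.float64(85.6)], 1.2: [np.float64(0.001), np.float64(0.0), np.float64(93.8), np.float64(85.7)]}
tab left edge at y-63:
0.6347044127965425 95.65274108418807 centre 0.5981055506640397
0.6371714687662041 91.94144688209508 centre 0.5990945621249589
0.6393642813921431 87.82791336344411 centre 0.5995030697846645
```

```bash
python3 - <<'E'
import cv2
I=cv2.imread("pics/w12.png")
cv2.imwrite("pics/w12e.png",cv2.resize(I[85:185,255:330],None,fx=8,fy=6*8/6,interpolation=cv2.INTER_CUBIC)[:800])
A=cv2.resize(I[85:160,255:330],None,fx=8,fy=8,interpolation=cv2.INTER_CUBIC);cv2.imwrite("pics/w12e.png",A)
A=cv2.resize(I[145:220,300:375],None,fx=8,fy=8,interpolation=cv2.INTER_CUBIC);cv2.imwrite("pics/w12f.png",A)
E
```

```text
(no output)
```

View pics/w12e.png

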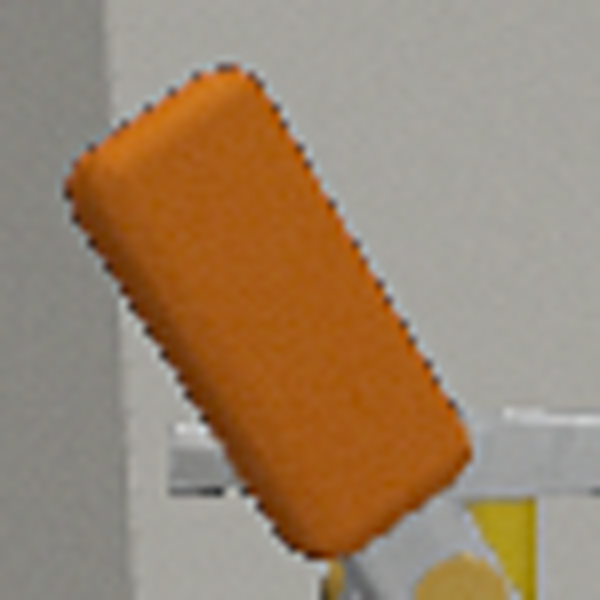

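View pics/w12f.png

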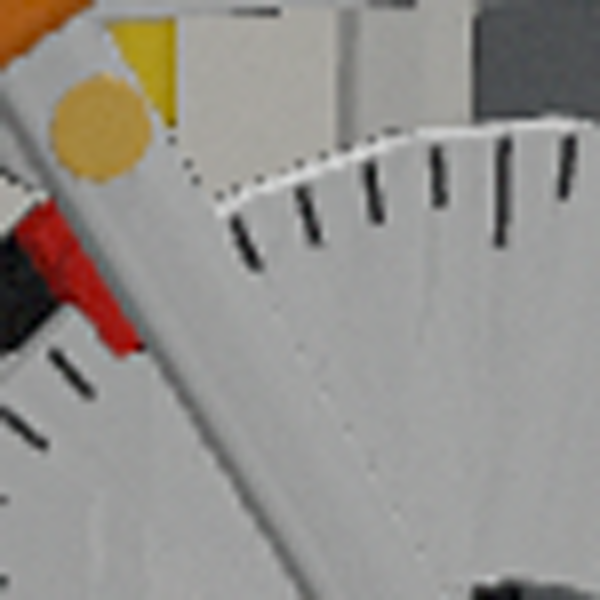

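```bash
cat > arm12.py <<'E'
from ang import *
e=lambda u,v:np.array((u/8+254.5,v/8+84.5)); ff=lambda u,v:np.array((u/8+299.5,v/8+144.5))
print("orange mid", [hit(Wc,e(*p),-79) for p in ((170,155.6),(340,424))])
def lines(pts,y): return [tuple(np.round(hit(Wc,ff(*p),y),4)) for p in pts]
L=[(50,195),(140,345),(215,465),(300,598)];R=[(155,100),(215,200),(270,300),(345,425),(430,565)]
Lf=np.polyfit([p[1] for p in L],[p[0] for p in L],1);Rf=np.polyfit([p[1] for p in R],[p[0] for p in R],1)
# perpendicular midpoints
for v in (250,350,450,550):
    l=np.array([np.polyval(Lf,v),v]);d=np.array([1,Lf[0]*0+ -np.polyval([0],0)]) ; ax=np.array([(Lf[0]+Rf[0])/2,1]);ax/=np.linalg.norm(ax);n=np.array([ax[1],-ax[0]])
    t=(np.polyval(Rf,l[1])-l[0])/(n[0]-Rf[0]*n[1]);m=l+n*t/2
    print("bar mid",v,hit(Wc,ff(*m),-79),"w",t/8)
print("disc",[hit(Wc,ff(101,127),y) for y in (-82,-84,-86,-88)])
E
python3 arm12.py
```

```text
1.0 0.7385978971409621 [ 0.  -0.  -0.  -0.6  0.4 -0.3 93.6]
0.8726646259971647 6.869393878730048 [  0.   -0.   -0.1  -0.3   2.8   1.5 104.9]
1.0471975511965976 2.5196927179811928 [-0.  -0.   0.  -0.1  0.5 -0.6 89.9]
orange mid [(np.float64(0.5503228660814212), np.float64(174.8151203904977)), (np.float64(0.5464953902787115), np.float64(141.44102941352713))]
bar mid 250 (np.float64(0.5484238150470729), np.float64(105.38782164179756)) w 17.254254900287698
bar mid 350 (np.float64(0.5489104102515734), np.float64(91.05855398287682)) w 16.91893505180569
bar mid 450 (np.float64(0.5496068118277817), np.float64(76.2256642440945)) w 16.583615203323692
bar mid 550 (np.float64(0.5506860061512662), np.float64(60.862151384945044)) w 16.24829535484168
disc [(np.float64(0.5448852414133647), np.float64(117.46133039126947)), (np.float64(0.5494275571887118), np.float64(118.0382505345407)), (np.float64(0.5539255954023389), np.float64(118.61758239803223)), (np.float64(0.5583798209537247), np.float64(119.19929081745353))]
```

Emit:
play_rows(
  commands=[
    {"x": 0, "y": 0, "z": 0, "wx": -9.4, "wy": 0, "wz": 0, "grip": 0.5},
    {"x": 0, "y": 0, "z": 0, "wx": -9.4, "wy": 0, "wz": 0, "grip": 0.5},
    {"x": 0, "y": 0, "z": 0, "wx": -9.4, "wy": 0, "wz": 0, "grip": 0.5},
    {"x": 0, "y": 0, "z": 0, "wx": 0, "wy": 0, "wz": 0, "grip": 0.5},
    {"x": 0, "y": 0, "z": 0, "wx": 0, "wy": 0, "wz": 0, "grip": 0.5},
  ],
)

```text
clock: 30.72
eef_pos: [415.4, -383.3, 173.6]
eef_rot: [-2.372, -1.53, -0.113]
wrist_force: [0.2, -0.5, -0.1]
finger_gap: 47.0
```

```bash
python3 st.py; python3 snap.py w13; python3 - <<'E'
import cv2
I=cv2.imread("pics/w13.png")
cv2.imwrite("pics/w13a.png",cv2.resize(I[120:245,180:370],None,fx=4.2,fy=4.2,interpolation=cv2.INTER_CUBIC))
E
```

```text
S [-116.3 -169.   173.6] phi 63.25836072990776 r 130.1830617923628 lean 88.30970495997153 F [ 0.2 -0.5 -0.1] gap 46.99332640070108 t 30.725 q [-1.28, 0.77, 1.59, 1.28, 1.81, -0.79] yaw 0.657
{'clock': 30.775, 'joints': array([-1.3,  0.8,  1.6,  1.3,  1.8, -0.8]), 'qd': array([ 0.,  0.,  0.,  0., -0., -0.]), 'effort': array([ -0.4, -65.8, -22.6,   1.8,   2. ,   0. ]), 'eef_pos': array([ 415.5, -383.3,  173.1]), 'eef_rot': array([-2.4, -1.5, -0.1]), 'wrist_force': array([-0.7,  0. , -0.4]), 'moment': array([-0.3,  0.3,  0. ]), 'finger_gap': 47.23501725666604}
```

View pics/w13a.png

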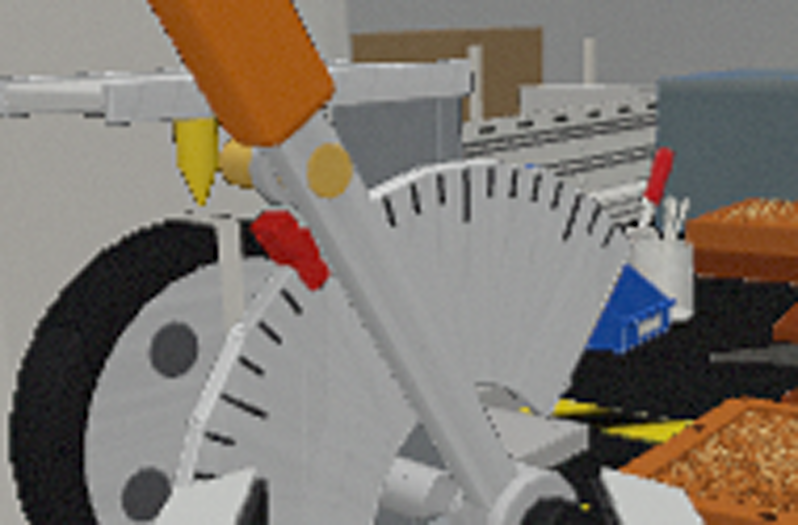

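```bash
python3 - <<'E'
import cv2
I=cv2.imread("pics/w13.png")
cv2.imwrite("pics/w13b.png",cv2.resize(I[165:205,235:265],None,fx=15,fy=15,interpolation=cv2.INTER_NEAREST))
cv2.imwrite("pics/w13c.png",cv2.resize(I[155:235,220:340],None,fx=6.6,fy=7,interpolation=cv2.INTER_CUBIC))
E
```

```text
(no output)
```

View pics/w13b.png

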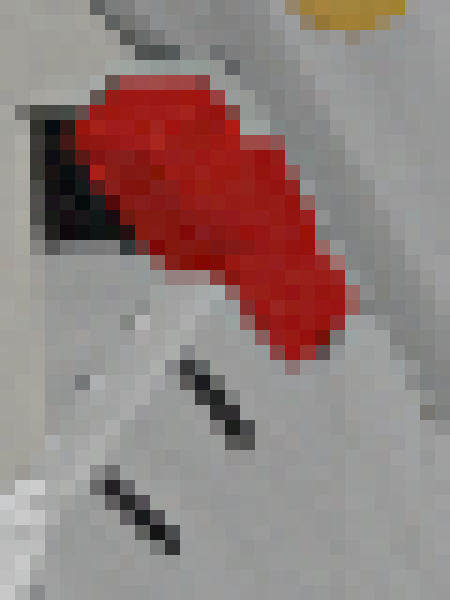

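View pics/w13c.png

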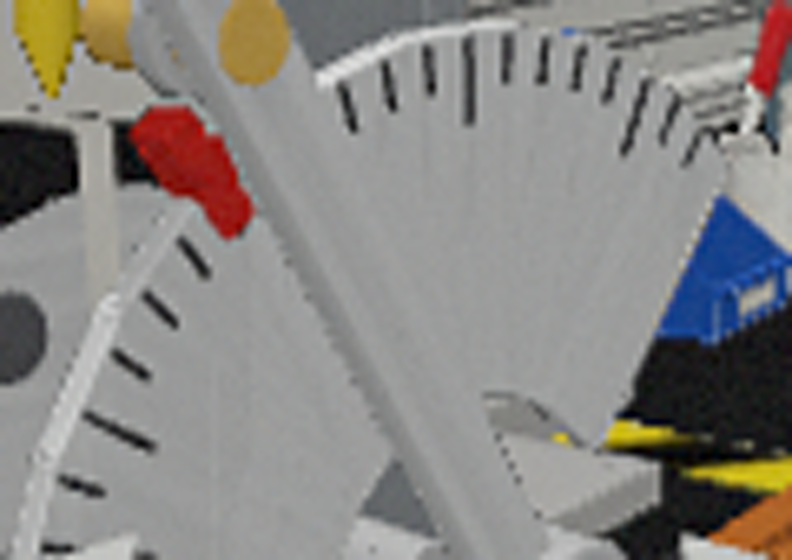

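```bash
cat > ang13.py <<'E'
from h import *
import pickle
from scipy.optimize import least_squares
W=pickle.load(open("w13.pkl","rb"))[0]
c=lambda u,v:np.array((u/6.6+219.5,v/7+154.5)); b=lambda u,v:np.array((u/15+234.5,v/15+164.5))
L={.3:((345,85),(353,130)),.2:((386,65),(394,108)),.1:((428,48),(433,93)),0:((471,38),(469,122)),-.1:((508,35),(506,80)),-.2:((546,38),(541,83)),-.3:((581,45),(574,90)),-.4:((614,58),(604,100)),-.5:((646,80),(625,153)),.7:((181,240),(208,277)),.8:((144,293),(177,327)),.9:((112,350),(149,380)),1.0:((85,413),(154,449)),1.1:((60,480),(103,494))}
T={k:[c(*p) for p in v] for k,v in L.items()}
def cam(q):
    K,R,o=W;return K,R@Ro.from_rotvec(q[:3]).as_matrix(),o+Rs@np.array([q[3],q[4],q[5]])
def hit(Wc,p,y):
    o,r=wray(Wc,*p);oS=toS(o);rS=r@Rs;P=oS+rS*((y-oS[1])/rS[1]);return np.arctan2(-P[0],P[2]-115),np.hypot(P[0],P[2]-115)
def res(q):
    Wc=cam(q);r=[]
    for k,ps in T.items():
        h=[hit(Wc,p,-63) for p in ps]
        for t,rr in h: r.append((t-k)*rr)
        r.append((h[0][1]-93.6)*.7)
    return np.array(r+list(np.array(q[:3])*20)+list(np.array(q[3:6])*.15))
f=least_squares(res,np.zeros(6),loss="soft_l1");Wc=cam(f.x)
if __name__=="__main__":
    print(f.cost,f.x.round(3));print({k:[round(float(hit(Wc,p,-63)[0]-k),3) for p in ps] for k,ps in T.items()})
    for p in ((228,285),(262,345)):
        t,r=hit(Wc,b(*p),-63);print("left",t,r,t-np.arcsin(3.5/r))
    for p in ((300,180),(330,235),(352,285)):
        for y in(-63,-66,-67,-68,-70):
            t,r=hit(Wc,b(*p),y);print("right",p,y,round(t,4),round(r,1),"c",round(t+np.arcsin(3.5/r),4),end=" ; ")
        print()
    # wheel mark: ptr tip and stripe
    g=lambda u,v:np.array((u/6.6+219.5,v/7+154.5))
    q=wproj(Wc,toW([0,60,189]));print("tip pred",q,"obs",g(53,97))
    for a in (-3,0,3): print(a,[wproj(Wc,wheelpt(np.radians(a),r,45)).round(2).tolist() for r in(70,60,50,40)])
    print("stripe obs",[g(*p).round(2).tolist() for p in((97,150),(99,200),(102,280))])
E
python3 ang13.py
```

```text
1.2471126219971502 [-0.  -0.   0.  -0.9  1.9  1.1]
{0.3: [-0.005, 0.003], 0.2: [-0.001, -0.002], 0.1: [-0.001, -0.004], 0: [-0.006, 0.002], -0.1: [0.001, -0.001], -0.2: [0.001, -0.001], -0.3: [0.004, -0.0], -0.4: [0.006, 0.005], -0.5: [0.001, -0.007], 0.7: [-0.001, 0.003], 0.8: [-0.0, 0.003], 0.9: [-0.002, 0.003], 1.0: [-0.002, 0.0], 1.1: [0.001, 0.002]}
left 0.6374835347465898 94.8347145780337 0.600568834813891
left 0.6437753454322351 89.84260957500574 0.6048084686125452
right (300, 180) -63 0.5476 96.3 c 0.584 ; right (300, 180) -66 0.5649 98.1 c 0.6006 ; right (300, 180) -67 0.5705 98.7 c 0.606 ; right (300, 180) -68 0.576 99.3 c 0.6113 ; right (300, 180) -70 0.5869 100.5 c 0.6217 ; 
right (330, 235) -63 0.5488 91.7 c 0.587 ; right (330, 235) -66 0.5668 93.6 c 0.6043 ; right (330, 235) -67 0.5727 94.2 c 0.6099 ; right (330, 235) -68 0.5785 94.8 c 0.6154 ; right (330, 235) -70 0.5898 96.1 c 0.6262 ; 
right (352, 285) -63 0.554 87.8 c 0.5938 ; right (352, 285) -66 0.5726 89.7 c 0.6116 ; right (352, 285) -67 0.5786 90.4 c 0.6174 ; right (352, 285) -68 0.5846 91.0 c 0.623 ; right (352, 285) -70 0.5962 92.3 c 0.6342 ; 
tip pred [227.2 168.2] obs [227.5 168.4]
-3 [[235.93, 171.86], [236.07, 179.22], [236.21, 186.51], [236.35, 193.71]]
0 [[233.68, 172.12], [234.16, 179.48], [234.63, 186.75], [235.09, 193.93]]
3 [[231.41, 172.53], [232.23, 179.87], [233.04, 187.1], [233.83, 194.23]]
stripe obs [[234.2, 175.93], [234.5, 183.07], [234.95, 194.5]]
```

Emit:
play_rows(
  commands=[
    {"x": 0.04, "y": 0, "z": 0, "wx": -9.4, "wy": 0, "wz": 0, "grip": 0.5},
    {"x": 0.04, "y": 0, "z": 0, "wx": -9.4, "wy": 0, "wz": 0, "grip": 0.5},
    {"x": 0.04, "y": 0, "z": 0, "wx": -9.4, "wy": 0, "wz": 0, "grip": 0.5},
    {"x": 0, "y": 0, "z": 0, "wx": -9.4, "wy": 0, "wz": 0, "grip": 0.5},
    {"x": 0, "y": 0, "z": 0, "wx": -9.4, "wy": 0, "wz": 0, "grip": 0.5},
    {"x": 0, "y": 0, "z": 0, "wx": 0, "wy": -8, "wz": 0, "grip": 0.5},
    {"x": 0, "y": 0, "z": 0, "wx": 0, "wy": -8, "wz": 0, "grip": 0.5},
    {"x": 0, "y": 0, "z": 0, "wx": 0, "wy": -8, "wz": 0, "grip": 0.5},
    {"x": 0, "y": 0, "z": 0, "wx": 0, "wy": -8, "wz": 0, "grip": 0.5},
    {"x": 0, "y": 0, "z": 0, "wx": 0, "wy": -8, "wz": 0, "grip": 0.5},
    {"x": 0, "y": 0, "z": 0, "wx": 0, "wy": -8, "wz": 0, "grip": 0.5},
    {"x": 0, "y": 0, "z": 0, "wx": 0, "wy": -8, "wz": 0, "grip": 0.5},
    {"x": 0, "y": 0, "z": 0, "wx": 0, "wy": 0, "wz": 0, "grip": 0.5},
  ],
)

```text
clock: 32.4
eef_pos: [421.9, -383.8, 293.6]
eef_rot: [3.14, -0.553, -0.163]
wrist_force: [0.4, 1.1, -0.2]
finger_gap: 46.9
```

```bash
python3 st.py; python3 - <<'E'
from h import *
# earlier grasp pose, TCP S (-75.2,-78.5,234.3), lean 31.75
delta([-75.2,-78.5,234.3],31.7,70);delta([-75.2,-78.5,234.3],31.7,0)
E
```

```text
S [-109.8 -168.4  293.6] phi 31.578085326515545 r 209.68381982467156 lean 31.678625943497913 F [ 0.4  1.1 -0.2] gap 46.88869581174569 t 32.4 q [-0.99, 0.05, 1.7, 0.46, 1.04, 0.58] yaw -0.165
tcp [ 421.9 -383.8  293.6] S [-109.8 -168.4  293.6] lean 31.678625943497913 q [-1.   0.1  1.7  0.5  1.   0.6] F [ 0.4  1.1 -0.2] gap 46.88869581174569 t 32.4
rot [-0.   0.   0.2] shift [ -1.7 -89.9  -1.3] tgt [ 434.6 -294.7  293.9]
tcp [ 421.9 -383.8  293.6] S [-109.8 -168.4  293.6] lean 31.678625943497913 q [-1.   0.1  1.7  0.5  1.   0.6] F [ 0.4  1.1 -0.2] gap 46.88869581174569 t 32.4
rot [-0.   0.   0.2] shift [ -1.7 -89.9  68.7] tgt [ 470.9 -300.8  234.3]
```

Emit:
play_rows(
  commands=[
    {"x": 0, "y": -0.03, "z": 0, "wx": 0, "wy": 0, "wz": 0.2, "grip": 0.5},
    {"x": 0, "y": -0.03, "z": 0, "wx": 0, "wy": 0, "wz": 0, "grip": 0.5},
    {"x": -0.0017, "y": -0.03, "z": 0, "wx": 0, "wy": 0, "wz": 0, "grip": 0.5},
    {"x": 0, "y": 0, "z": 0.034, "wx": 0, "wy": 0, "wz": 0, "grip": 0.5},
    {"x": 0, "y": 0, "z": 0.034, "wx": 0, "wy": 0, "wz": 0, "grip": 0.5},
    {"x": 0, "y": 0, "z": 0, "wx": 0, "wy": 0, "wz": 0, "grip": 0.5},
    {"x": 0, "y": 0, "z": 0, "wx": 0, "wy": 0, "wz": 0, "grip": 0.3},
    {"x": 0, "y": 0, "z": 0, "wx": 0, "wy": 0, "wz": 0, "grip": 0.1},
    {"x": 0, "y": 0, "z": 0, "wx": 0, "wy": 0, "wz": 0, "grip": 0.1},
    {"x": 0, "y": 0, "z": 0, "wx": 0, "wy": 0, "wz": 0, "grip": 0.1},
  ],
  squeeze=20,
)

```text
clock: 33.65
eef_pos: [468.8, -300.4, 234.3]
eef_rot: [-3.139, -0.552, -0.17]
wrist_force: [-6.0, 4.3, 6.3]
finger_gap: 18.0
```

```bash
python3 st.py
```

```text
S [-77.3 -78.4 234.3] phi 32.943317713573556 r 142.12939634857383 lean 31.636604506071272 F [-6.   4.3  6.3] gap 18.02559449071817 t 33.65 q [-0.79, 0.04, 1.85, 0.43, 0.83, 0.73] yaw -0.165
```

Emit:
play_rows(
  commands=[
    {"x": -0.0025, "y": 0, "z": 0, "wx": 0, "wy": 1, "wz": 0, "grip": 0.1},
    {"x": -0.0025, "y": 0, "z": 0, "wx": 0, "wy": 1, "wz": 0, "grip": 0.1},
    {"x": -0.0025, "y": 0, "z": 0, "wx": 0, "wy": 1, "wz": 0, "grip": 0.1},
    {"x": 0, "y": 0, "z": 0, "wx": 0, "wy": 0, "wz": 0, "grip": 0.1},
    {"x": 0, "y": 0, "z": 0, "wx": 0, "wy": 0, "wz": 0, "grip": 0.1},
  ],
)

```text
clock: 34.28
eef_pos: [462.5, -299.4, 230.0]
eef_rot: [-3.139, -0.605, -0.17]
wrist_force: [-6.1, 3.5, 6.8]
finger_gap: 18.0
```

```bash
python3 st.py
```

```text
S [-83.7 -78.5 230. ] phi 36.051753403733215 r 142.21479154174014 lean 34.640080361682095 F [-6.1  3.5  6.8] gap 18.00572935679194 t 34.275 q [-0.81, 0.02, 1.91, 0.51, 0.78, 0.64] yaw -0.165
```

Emit:
play_rows(
  commands=[
    {"x": 0, "y": 0, "z": 0, "wx": 0, "wy": 0, "wz": 0, "grip": 0.5},
    {"x": 0, "y": 0, "z": 0, "wx": 0, "wy": 0, "wz": 0, "grip": 0.5},
    {"x": 0, "y": 0, "z": -0.035, "wx": 0, "wy": 0, "wz": 0, "grip": 0.5},
    {"x": 0, "y": 0, "z": -0.035, "wx": 0, "wy": 0, "wz": 0, "grip": 0.5},
    {"x": 0, "y": 0.03, "z": 0, "wx": 0, "wy": 0, "wz": 0, "grip": 0.5},
    {"x": 0, "y": 0.03, "z": 0, "wx": 0, "wy": 0, "wz": 0, "grip": 0.5},
    {"x": 0, "y": 0.03, "z": 0, "wx": 0, "wy": 0, "wz": 0, "grip": 0.5},
    {"x": 0, "y": 0, "z": 0, "wx": 0, "wy": 7.6, "wz": 0, "grip": 0.5},
    {"x": 0, "y": 0, "z": 0, "wx": 0, "wy": 7.6, "wz": 0, "grip": 0.5},
    {"x": 0, "y": 0, "z": 0, "wx": 0, "wy": 7.6, "wz": 0, "grip": 0.5},
    {"x": 0, "y": 0, "z": 0, "wx": 0, "wy": 7.6, "wz": 0, "grip": 0.5},
    {"x": 0, "y": 0, "z": 0, "wx": 0, "wy": 7.6, "wz": 0, "grip": 0.5},
    {"x": 0, "y": 0, "z": 0, "wx": 0, "wy": 7.6, "wz": 0, "grip": 0.5},
    {"x": 0, "y": 0, "z": 0, "wx": 0, "wy": 7.6, "wz": 0, "grip": 0.5},
    {"x": 0, "y": 0, "z": 0, "wx": 0, "wy": 0, "wz": 0, "grip": 0.5},
  ],
)

```text
clock: 36.15
eef_pos: [408.0, -381.6, 284.8]
eef_rot: [-2.99, -1.529, -0.321]
wrist_force: [0.0, -1.0, -0.7]
finger_gap: 47.0
```

```bash
python3 st.py
```

```text
S [-123.8 -168.6  284.8] phi 36.09987362887176 r 210.14926300938225 lean 87.6225993928283 F [ 0.  -1.  -0.7] gap 46.964408668072025 t 36.15 q [-1.27, 0.17, 2.18, 1.88, 1.21, -0.82] yaw -0.169
```

Emit:
play_rows(
  commands=[
    {"x": 0, "y": 0, "z": 0, "wx": 9.4, "wy": 0, "wz": 0, "grip": 0.5},
    {"x": 0, "y": 0, "z": 0, "wx": 9.4, "wy": 0, "wz": 0, "grip": 0.5},
    {"x": 0, "y": 0, "z": 0, "wx": 9.4, "wy": 0, "wz": 0, "grip": 0.5},
    {"x": 0, "y": 0, "z": 0, "wx": 9.4, "wy": 0, "wz": 0, "grip": 0.5},
    {"x": 0, "y": 0, "z": 0, "wx": 9.4, "wy": 0, "wz": 0, "grip": 0.5},
    {"x": -0.04, "y": 0, "z": 0, "wx": 9.4, "wy": 0, "wz": 0, "grip": 0.5},
    {"x": -0.04, "y": 0, "z": 0, "wx": 9.4, "wy": 0, "wz": 0, "grip": 0.5},
    {"x": -0.04, "y": 0, "z": 0, "wx": 9.4, "wy": 0, "wz": 0, "grip": 0.5},
    {"x": 0, "y": 0, "z": 0, "wx": 0, "wy": 0, "wz": 0, "grip": 0.5},
    {"x": 0, "y": 0, "z": 0, "wx": 0, "wy": 0, "wz": 0, "grip": 0.5},
  ],
)

```text
clock: 37.4
eef_pos: [404.1, -381.0, 168.4]
eef_rot: [-1.877, -1.531, -0.124]
wrist_force: [-0.2, -0.7, 1.1]
finger_gap: 46.9
```

```bash
python3 st.py; python3 snap.py w14; python3 - <<'E'
import cv2
I=cv2.imread("pics/w14.png")
cv2.imwrite("pics/w14a.png",cv2.resize(I[80:280,240:400],None,fx=3,fy=3,interpolation=cv2.INTER_CUBIC))
E
```

```text
S [-127.8 -168.6  168.4] phi 67.34129543755681 r 138.51751383223134 lean 89.31257222795827 F [-0.2 -0.7  1.1] gap 46.86665879252772 t 37.4 q [-1.19, 0.96, 1.22, 1.06, 2.16, -0.74] yaw 1.142
{'clock': 37.45, 'joints': array([-1.2,  1. ,  1.2,  1.1,  2.2, -0.7]), 'qd': array([-0., -0.,  0.,  0.,  0., -0.]), 'effort': array([  0.8, -73.2, -26.2,   1.5,   1.8,   0.1]), 'eef_pos': array([ 403.8, -381.1,  169.1]), 'eef_rot': array([-1.9, -1.5, -0.1]), 'wrist_force': array([ 0.1, -0.8, -0.1]), 'moment': array([-0.3,  0.1,  0.1]), 'finger_gap': 47.245709003256046}
```

View pics/w14a.png

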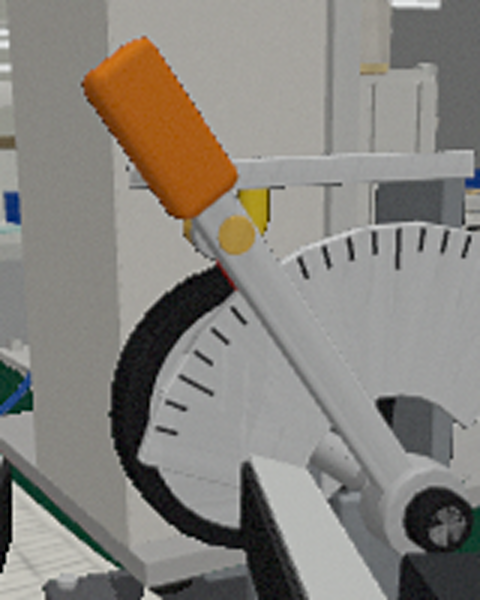

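The arm now covers almost all of the tab from this side, and the 0.6 tick is hidden behind it. I'll measure against the ticks again.

```bash
python3 - <<'E'
import cv2
I=cv2.imread("pics/w14.png")
cv2.imwrite("pics/w14b.png",cv2.resize(I[150:220,320:400],None,fx=9,fy=8,interpolation=cv2.INTER_CUBIC))
cv2.imwrite("pics/w14c.png",cv2.resize(I[145:230,280:345],None,fx=9,fy=7,interpolation=cv2.INTER_CUBIC))
cv2.imwrite("pics/w14e.png",cv2.resize(I[85:160,260:335],None,fx=8,fy=8,interpolation=cv2.INTER_CUBIC))
E
```

```text
(no output)
```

View pics/w14b.png

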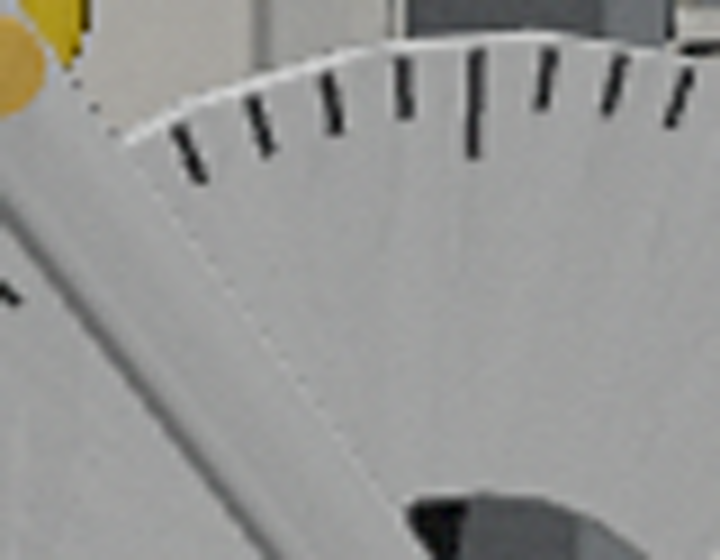

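View pics/w14c.png

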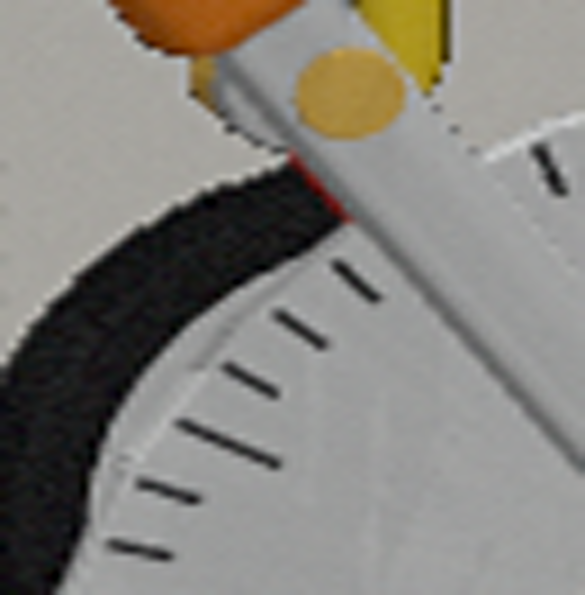

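View pics/w14e.png

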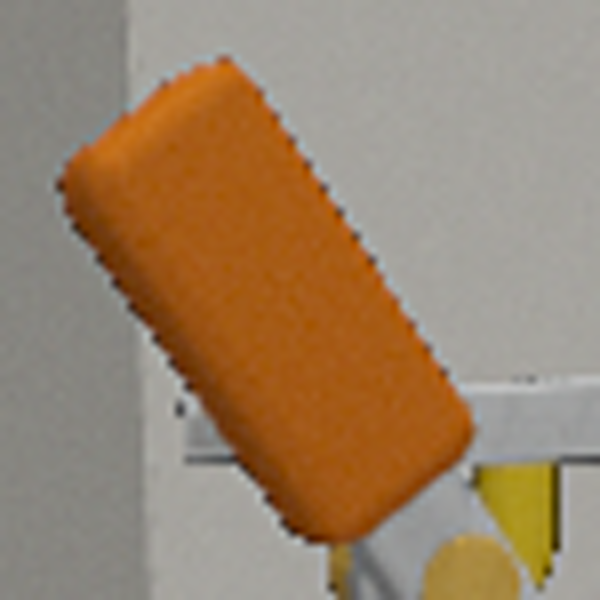

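```bash
cat > ang14.py <<'E'
import ang13 as A
from ang13 import *
A.W=pickle.load(open("w14.pkl","rb"))[0]
b=lambda u,v:np.array((u/9+319.5,v/8+149.5)); c=lambda u,v:np.array((u/9+279.5,v/7+144.5)); e=lambda u,v:np.array((u/8+259.5,v/8+84.5))
A.T={.4:[b(178,128),b(202,183)],.3:[b(252,98),b(268,155)],.2:[b(328,73),b(337,133)],.1:[b(403,58),b(405,117)],0:[b(478,52),b(473,157)],-.1:[b(549,50),b(543,108)],-.2:[b(621,57),b(608,115)],-.3:[b(688,70),b(671,126)],
.7:[c(335,263),c(378,300)],.8:[c(277,312),c(326,347)],.9:[c(225,366),c(278,397)],1.:[c(178,423),c(282,465)],1.1:[c(138,485),c(200,500)],1.2:[c(108,545),c(172,556)]}
f=least_squares(A.res,np.zeros(6),loss="soft_l1");Wc=A.cam(f.x)
print(f.cost,f.x.round(3));print({k:[round(float(hit(Wc,p,-63)[0]-k),3) for p in ps] for k,ps in A.T.items()})
def mid(L,R,name):
    L=np.array(L);R=np.array(R)
    lf=np.polyfit(L[:,1],L[:,0],1);rf=np.polyfit(R[:,1],R[:,0],1);s=(lf[0]+rf[0])/2;n=np.array([1,-s])/np.hypot(1,s)
    for v in np.linspace(L[:,1].min(),L[:,1].max(),4):
        l=np.array([np.polyval(lf,v),v]);t=(np.polyval(rf,l[1])-l[0])/(n[0]-rf[0]*n[1]);m=l+n*t/2;print(name,hit(Wc,m,-79),"w",t)
mid([e(65,200),e(130,300),e(190,385),e(245,472)],[e(275,125),e(345,220),e(415,325),e(465,398)],"orange")
mid([b(95,335),b(177,440),b(262,555),c(352,215),c(480,360),c(575,470)],[b(75,72),b(165,205),b(235,295),b(300,380),b(385,490)],"bar")
print("disc",[hit(Wc,c(350,93),y) for y in(-84,-86)])
for p in (c(295,160),c(348,218)): print("tab left",[hit(Wc,p,y) for y in(-57,-60,-63)])
E
python3 ang14.py
```

```text
0.33198629213836206 [ 0.  -0.  -0.   0.1  0.3 -0.1]
{0.4: [0.0, 0.0], 0.3: [-0.0, 0.002], 0.2: [-0.002, 0.001], 0.1: [-0.001, 0.002], 0: [-0.002, -0.0], -0.1: [0.002, -0.001], -0.2: [0.001, -0.001], -0.3: [0.003, -0.001], 0.7: [-0.0, -0.002], 0.8: [-0.001, -0.0], 0.9: [-0.0, 0.002], 1.0: [0.0, -0.003], 1.1: [0.004, -0.002], 1.2: [0.002, -0.002]}
orange (np.float64(0.6033591123199347), np.float64(176.2127135196935)) w 27.106016500884067
orange (np.float64(0.6031801186593495), np.float64(165.05530208267092)) w 27.357641232016277
orange (np.float64(0.6029685131172091), np.float64(153.56066310299107)) w 27.609265963148488
orange (np.float64(0.6027144898022341), np.float64(141.71327481044312)) w 27.860890694280744
bar (np.float64(0.600993386588336), np.float64(102.46333636773558)) w 16.391689169049005
bar (np.float64(0.600765143825259), np.float64(84.92604164314857)) w 16.128874570136638
bar (np.float64(0.6003988619174203), np.float64(66.62586633706798)) w 15.86605997122427
bar (np.float64(0.5997150308362649), np.float64(47.51193433493651)) w 15.603245372311857
disc [(np.float64(0.6034033499151856), np.float64(117.95541372199658)), (np.float64(0.6080940806880859), np.float64(118.57824036574453))]
tab left [(np.float64(0.6309274523103109), np.float64(105.94376573701763)), (np.float64(0.6374473119947046), np.float64(106.93656085363585)), (np.float64(0.6438469587535803), np.float64(107.9338179543289))]
tab left [(np.float64(0.632551957298491), np.float64(95.36099235359956)), (np.float64(0.6397438962630227), np.float64(96.46693326200565)), (np.float64(0.6467724470033809), np.float64(97.57775057125761))]
```

```bash
python3 - <<'E'
from h import *
p,_=manip.camera("scene");q,_=manip.camera("top")
cv2.imwrite("pics/final.png",np.hstack([p[100:300,160:420,::-1],q[60:260,180:440,::-1]]))
E
```

```text
(no output)
```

View pics/final.png

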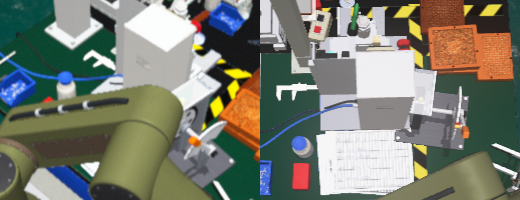

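The bystanders are where they were at the start: bottle, red case and bin at the lower left of the top half. The arm is clear of the stand, so I'm handing in.

```bash
python3 -c "
from cell import manip
print(manip.read_state()['wrist_force'],manip.read_state()['clock'])
print(manip.sign_off())"
```

```text
[ 0.09971509 -0.12985552 -1.38187476] 37.55
the job is handed in; nothing more can be done
None
```

I turned the wheel until its white mark sits under the yellow pointer, then swung the sensor arm to the red tab. The job was handed in at 37.6 s with the robot touching nothing.

- **Wheel:** I took it from the front with the tool tilted, in three pinch strokes and one small correction of about 5.5°. The side view, calibrated against the scale ticks, puts the mark about 0.3° behind the top. Rougher estimates from other views ranged from −1.5° to +1.5°, or up to 3° off in one reading before the camera correction. All of them bracket the top.
- **Sensor arm:** I made one swing by the orange grip and one correction of 3°. The last side view reads the arm at 0.602 rad and the tab at about 0.601 rad. Individual tab readings ran from 0.598 to 0.605.
- **Bystanders:** the bottle, red case and bin looked unmoved in the last pictures. The tape roll was hidden behind the arm there, but the gripper never went near it.
- **What went wrong:** during the first wheel stroke the wrist could not keep up and the tool twisted, with up to about 37 N at the wrist. The left finger may have leaned lightly on the press column. I released, re-centred and went on more slowly. Nothing looked disturbed, but I could not check separately what the finger touched.

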